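# Set out the stacked food tins in their holders

### The arm

A 7-joint arm with a two-finger parallel gripper is mounted at the origin on the work surface. World frame = base frame: x ahead of the robot, y to its left, z up, the work surface at z = 0. Lengths are in m, angles in rad, forces in N, time in s.
With the tool pointing down it reaches from about 0.4 to 0.85 m from the base axis. Payload 10.4 kg.
Tool frame: the origin (TCP) lies at the very end of the fingers, on their centre line; the grasp point (between the pads) lies 19 mm behind it; z points along the fingers, y is the direction in which the jaws open and shut (so a half turn about z gives the same grasp; the last joint's range is limited). The gripper opens to 87 mm and grips with 3 to 60 N. Pads are 19 mm wide; open, the fingers measure 117 mm over their backs; the gripper's body (75 mm by 190 mm) begins 51 mm behind the grasp point.
Start: joints at [-1.297, 0.332, -0.065, 1.46, 0.022, 1.35, -0.088], TCP at [0.183, 0.598, 0.223] pointing down, gripper open.
Joint ranges: [-2.6, 2.6], [-0.5, 2.12], [-1.47, 1.34], [0.16, 2.42], [-1.27, 4.41], [0.06, 2.06], [-2.6, 2.6]. Speed limits (rad/s): [2.22, 2.22, 2.79, 2.79, 3.14, 3.14, 3.14].

### API

Orientations are given as a unit quaternion [x, y, z, w].
In Python, from bench import read_state, camera, close_job, recognise, masks_of gives the robot as it stands.
- The arm moves only by the tool play_rows, never from a script. Its argument "moves" is a list of rows, each a list of 3 entries, a list of its own where there are three numbers: the shift along the tool's x, y, z in cm, then the turn, a rotation vector about the tool's x, y, z in rad, then the finger opening in cm, from 0 to 8.7. In form: [[[dx, dy, dz], [ax, ay, az], jaw], ...]. A call has 1 to 8 rows; each row is the pose to reach, as a shift and turn from the pose commanded when the call began, along the tool's axes at that moment; what a row does not reach only later rows make up. A row lasts 1/8 s, in which the tool goes at most 62.5 mm and 10.7 degrees, less where a joint would pass 70% of its speed; a pose out of reach is approached as far as the arm can. A call with a gripper value outside its range is refused whole. The fingers move at their own pace and stop on an object; "grip_force" is the grip in N (left out, the last holds). Time passes only in rows, so rows that repeat a pose let the fingers close. It gives the time, the measured TCP pose, the force and the opening at its end, in the units of the state.
- read_state(): the state, without advancing time (a new reading comes with each control period).
- camera(name): name is "scene" or "top"; returns a dict with "frame" (400x640x3 uint8, red, green, blue), "intrinsics" (3x3 intrinsics, pixels), "camera_from_world" (4x4, takes a point from world to camera coordinates). Camera axes: x right, y down, z forward; pixel columns grow to the right and rows downward; lengths in m; the calibration is good to about 2 mm. A picture is of the moment at which its call begins. There is no depth.
- close_job(): hands the job in, once; it reports no verdict.
Trained networks look in a picture, given as the dict that the camera call returned (one of the last four; its "shot" number tells which), for a name from the list of things; names that differ only in an ending like _2 or _b are one class to them, and where a whole thing is asked for, a point or a joint stands for the part that bears it (a point fixed in the world has none). Each returns a list of dicts, best first, with "conf" (0 to 1); they miss things now and then, are a little off and sometimes report something else, mostly with a low value. They report only what shows in the picture. A call takes as long as a camera call. They do not tell look-alikes from the thing itself.
- recognise(picture, query): "at" ([column, row] in pixels, amid what is visible of it).
- masks_of(picture, query): "region" (400x640 bool, what is visible of it) and "at" ([column, row] in pixels, amid what is visible of it).
The state is a dict: "time": time; "joint_positions": joint angles; "joint_vel": joint speeds; "joint_torque": joint torques, N m; "ee_pos": TCP position; "eef_rot": TCP orientation; "ft_force": force on the tool from outside, world axes, zero at the start; "torque": the same for the moment, N m; "width": finger opening in m.
Only numpy, scipy, OpenCV 4.12 (cv2) and the standard library are available. Lean on these libraries where they do the work, as an engineer would, in place of code of your own. Each camera call takes 0.05 s, during which the arm holds its last target.

### The job

Take the stack of four lidded steel tins apart and set each tin down gently, upright and flat on the floor of the grey holder that has its own shape: oblong, square, round or hexagonal. Leave the small glass spice jar standing where it is.

Things in the scene. Friction and masses are not known exactly. Their poses are not given: they have to be found in the camera images.
- tin_oblong_mid (a point): bottom tin of the stack, which stands on a 10 mm thick wooden board fixed to the table: closed oblong tin 120 x 62 mm, 40 mm high; x runs along its length. Grip across the 62 mm width; plain steel with flat lid, straight sides, about 300 g, loose. The point is its centre, 20 mm above its underside; z up.
- tin_square_mid (a point): second tin from the bottom: closed square tin 62 x 62 mm, 40 mm high; x and y are square to its sides; plain steel with flat lid, straight sides, about 220 g, loose. The point is its centre, 20 mm above its underside; z up.
- tin_round_mid (a point): third tin from the bottom: closed round tin, diameter 50 mm, 40 mm high; plain steel with flat lid, straight sides, about 150 g, loose. The point is its centre, 20 mm above its underside; z up.
- tin_hex_mid (a point): top tin of the stack: closed hexagonal tin, 32 mm across flats, 40 mm high; x is square to one pair of flats (the other pairs are turned by 60 and 120 degrees); plain steel with flat lid, straight sides, about 90 g, loose. The point is its centre, 20 mm above its underside; z up.
- holder_oblong: holder for the oblong tin: shallow grey plastic tray fixed to the table; oblong, inside 138 x 80 mm, x along its length (9 mm room all round its tin). Its floor is 3 mm and its rim 9 mm above the table, wall 4 mm thick, so keep fingertips more than 9 mm above the table when setting a tin down. Origin: centre of its underside on the table; z up.
- holder_square: holder for the square tin: shallow grey plastic tray fixed to the table; square, inside 80 x 80 mm, x and y square to its sides (9 mm room all round its tin). Its floor is 3 mm and its rim 9 mm above the table, wall 4 mm thick, so keep fingertips more than 9 mm above the table when setting a tin down. Origin: centre of its underside on the table; z up.
- holder_round: holder for the round tin: shallow grey plastic tray fixed to the table; round, inside diameter 68 mm (9 mm room all round its tin). Its floor is 3 mm and its rim 9 mm above the table, wall 4 mm thick, so keep fingertips more than 9 mm above the table when setting a tin down. Origin: centre of its underside on the table; z up.
- holder_hex: holder for the hexagonal tin: shallow grey plastic tray fixed to the table; hexagonal, inside 50 mm across flats, x square to one pair of walls (9 mm room all round its tin). Its floor is 3 mm and its rim 9 mm above the table, wall 4 mm thick, so keep fingertips more than 9 mm above the table when setting a tin down. Origin: centre of its underside on the table; z up.
- jar_mid (a point): small amber glass spice jar with dark lid, 36 mm in diameter, 55 mm high, standing loose on the table: to be left alone. The point is its centre.
Things that resemble listed ones, but are neither listed nor needed, are in the scene too. What is shaped like the part that bears tin_round_mid but blue or yellow is not meant.

How it is judged:
At the end, for the whole second after the job is handed in: Each tin stands in the holder of its own shape: its centre within 15 mm of the holder's centre, its underside on the holder's floor (within 2.5 mm), upright within 0.05 rad, at rest and released; the spice jar is within 30 mm of its start and upright (within 0.3 rad) (horizontal distance between tin_oblong_mid and holder_oblong below 0.015 m and z of tin_oblong_mid in the frame of holder_oblong below 0.0255 m and angle between each of tin_oblong_mid, tin_square_mid, tin_round_mid, tin_hex_mid's own z axis and vertical below 0.05 rad and linear speed of each of tin_oblong, tin_square, tin_round, tin_hex below 0.02 m/s and horizontal distance between tin_square_mid and holder_square below 0.015 m and z of tin_square_mid in the frame of holder_square below 0.0255 m and horizontal distance between tin_round_mid and holder_round below 0.015 m and z of tin_round_mid in the frame of holder_round below 0.0255 m and horizontal distance between tin_hex_mid and holder_hex below 0.015 m and z of tin_hex_mid in the frame of holder_hex below 0.0255 m and distance of jar_mid from where it was at the start of the episode below 0.03 m and angle between jar_mid's own z axis and vertical below 0.3 rad); the robot touches nothing.
It fails at once if the oblong tin is dropped or rammed into its holder (arrives faster than 0.6 m/s, or contact over 60 N) (contact force between tin_oblong and holder_oblong above 60 N or (horizontal distance between tin_oblong_mid and holder_oblong below 0.03 m and z of tin_oblong_mid in the frame of holder_oblong below 0.06 m and linear speed of tin_oblong above 0.6 m/s)).
It fails at once if the square tin is dropped or rammed into its holder (arrives faster than 0.6 m/s, or contact over 60 N) (contact force between tin_square and holder_square above 60 N or (horizontal distance between tin_square_mid and holder_square below 0.03 m and z of tin_square_mid in the frame of holder_square below 0.06 m and linear speed of tin_square above 0.6 m/s)).
It fails at once if the round tin is dropped or rammed into its holder (arrives faster than 0.6 m/s, or contact over 60 N) (contact force between tin_round and holder_round above 60 N or (horizontal distance between tin_round_mid and holder_round below 0.03 m and z of tin_round_mid in the frame of holder_round below 0.06 m and linear speed of tin_round above 0.6 m/s)).
It fails at once if the hexagonal tin is dropped or rammed into its holder (arrives faster than 0.6 m/s, or contact over 60 N) (contact force between tin_hex and holder_hex above 60 N or (horizontal distance between tin_hex_mid and holder_hex below 0.03 m and z of tin_hex_mid in the frame of holder_hex below 0.06 m and linear speed of tin_hex above 0.6 m/s)).
It fails at once if the spice jar is moved more than 30 mm or tipped (distance of jar_mid from where it was at the start of the episode above 0.03 m or angle between jar_mid's own z axis and vertical above 0.3 rad).
It also fails if it takes over 128 s, if anything falls off the work surface, if the arm or the gripper's body presses on something with over 40 N, if the wrist force passes 120 N, or if a joint passes its speed limit or range.

## Working session

There is one attempt and no reset: what is moved stays moved. The work goes in short steps, Python scripts to look and compute and a tool call to move; the robot and the scene stay as the last step left them, time stands still between calls to the robot, and variables do not carry over. Pictures are saved under pics/ and viewed, and the job is handed in when it is done.

Besides the shell and the picture viewer there is one more tool, called after "Request:" by a JSON object that holds its "name" and its "arguments", one argument or row to a line. play_rows: Moves the arm, as the interface text tells. Its arguments: {"type":"object","properties":{"moves":{"type":"array","items":{"type":"array"}},"grip_force":{"type":"number"}},"required":["moves"]}

```bash
mkdir -p pics; ls
cat > h.py <<'E'
import numpy as np,cv2,pickle
from bench import *
def grab(n,tag):
    c=camera(n); cv2.imwrite(f'pics/{tag}.png',c['frame'][:,:,::-1]); return c
def ray(c,px):
    K=np.array(c['intrinsics']);T=np.array(c['camera_from_world']);R=T[:3,:3];t=T[:3,3]
    o=-R.T@t; d=R.T@np.linalg.solve(K,[px[0],px[1],1.]); return o,d
def onz(c,px,z):
    o,d=ray(c,px); return o+d*(z-o[2])/d[2]
def proj(c,P):
    K=np.array(c['intrinsics']);T=np.array(c['camera_from_world'])
    p=T[:3,:3]@np.asarray(P,float)+T[:3,3]; q=K@p; return q[:2]/q[2]
E
python3 - <<'E'
from h import *
for n in ['top','scene']:
    c=grab(n,n+'0')
    print(n,np.round(ray(c,[320,200])[0],3))
    for q in ['tin_oblong_mid','tin_square_mid','tin_round_mid','tin_hex_mid','holder_oblong','holder_square','holder_round','holder_hex','jar_mid']:
        print(q,[(np.round(r['at']).tolist(),round(r['conf'],2)) for r in recognise(c,q)])
s=read_state();print({k:np.round(v,3).tolist() for k,v in s.items()})
E
```

```text
pics
top [ 0.295 -0.043  1.015]
tin_oblong_mid [([398.0, 220.0], 0.71), ([403.0, 206.0], 0.34)]
tin_square_mid [([395.0, 213.0], 0.81)]
tin_round_mid [([454.0, 195.0], 0.92), ([451.0, 240.0], 0.88), ([402.0, 208.0], 0.67), ([411.0, 261.0], 0.6)]
tin_hex_mid [([413.0, 197.0], 0.52)]
holder_oblong [([234.0, 155.0], 0.72), ([293.0, 218.0], 0.6)]
holder_square [([190.0, 234.0], 0.64), ([292.0, 220.0], 0.18)]
holder_round [([349.0, 141.0], 0.74)]
holder_hex [([290.0, 220.0], 0.74), ([234.0, 154.0], 0.52)]
jar_mid [([290.0, 151.0], 0.67)]
scene [ 0.852 -0.451  0.806]
tin_oblong_mid [([333.0, 208.0], 0.75), ([259.0, 288.0], 0.71)]
tin_square_mid [([251.0, 273.0], 0.75)]
tin_round_mid [([318.0, 266.0], 0.88), ([208.0, 333.0], 0.73), ([249.0, 259.0], 0.7)]
tin_hex_mid [([239.0, 248.0], 0.82), ([257.0, 288.0], 0.61), ([389.0, 246.0], 0.2)]
holder_oblong []
holder_square [([388.0, 247.0], 0.62), ([388.0, 153.0], 0.59), ([239.0, 246.0], 0.53), ([354.0, 305.0], 0.48)]
holder_round [([350.0, 303.0], 0.96), ([240.0, 246.0], 0.56)]
holder_hex [([333.0, 208.0], 0.87)]
jar_mid [([388.0, 247.0], 0.9)]
{'time': 1.0, 'joint_positions': [-1.297, 0.332, -0.065, 1.46, 0.022, 1.35, -0.089], 'joint_vel': [0.0, 0.0, 0.0, 0.001, -0.001, -0.0, -0.0], 'joint_torque': [0.0, -62.307, 0.024, -39.01, -0.061, 0.032, 0.0], 'ee_pos': [0.183, 0.598, 0.223], 'eef_rot': [0.148, 0.989, 0.0, -0.0], 'ft_force': [-0.343, -0.37, 0.469], 'torque': [-0.039, 0.032, 0.026], 'width': 0.087}
```

View pics/top0.png

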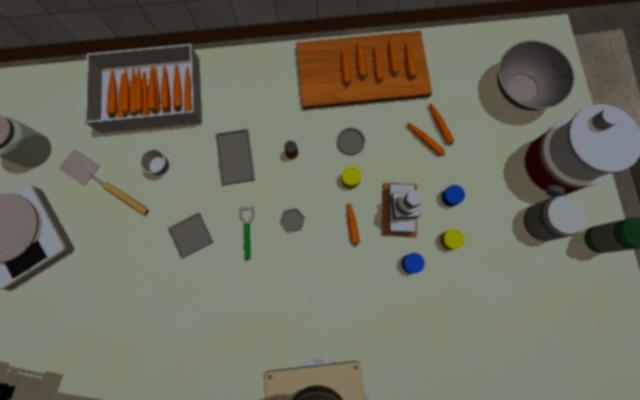

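View pics/scene0.png

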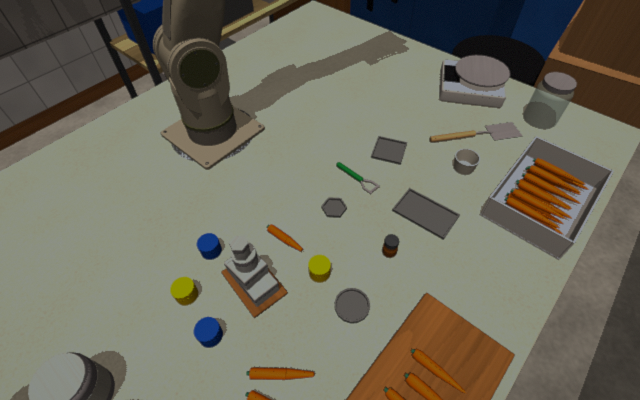

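Top view: stack at about (403,208) on its board; grey holders: oblong (235,157), square (190,235), round (350,141), hex (292,220); jar (291,150). Blue (454,195), (413,263) and yellow (351,177), (453,240) cylinders are look-alikes, not the round tin, which is the steel one in the stack. I'll confirm this with enlarged crops.

Run:
```python
from h import *
c=camera('top');d=camera('scene')
pickle.dump((c,d),open('c0.pkl','wb'))
a=cv2.resize(c['frame'][170:250,370:435],None,fx=8,fy=8,interpolation=cv2.INTER_CUBIC)[:600]
cv2.imwrite('pics/a.png',np.clip(a[:,:,::-1].astype(int)*1.6,0,255))
b=cv2.resize(d['frame'][225:325,210:300],None,fx=6,fy=6,interpolation=cv2.INTER_CUBIC)
cv2.imwrite('pics/b.png',np.clip(b[:,:,::-1].astype(int)*1.6,0,255))
e=cv2.resize(c['frame'][120:265,165:375],None,fx=3.8,fy=3.8,interpolation=cv2.INTER_CUBIC)
cv2.imwrite('pics/e.png',np.clip(e[:,:,::-1].astype(int)*1.6,0,255))
for q in ['holder_oblong','holder_square','holder_round','holder_hex','jar_mid','tin_hex_mid','tin_round_mid']:
    for r in masks_of(c,q):
        m=r['region'].astype(np.uint8);cn=max(cv2.findContours(m,0,1)[0],key=cv2.contourArea)
        print(q,round(r['conf'],2),np.round(r['at']),m.sum(),[np.round(x,1) for x in cv2.minAreaRect(cn)], np.round(onz(c,cv2.minAreaRect(cn)[0],0.009),3))
```

```text
holder_oblong 0.7 [232. 154.] 1764 [array([234.5, 157.1]), array([53.2, 34.1]), np.float64(83.7)] [0.66  0.155 0.009]
holder_square 0.94 [192. 238.] 1248 [array([189.5, 235.5]), array([34.4, 37.1]), np.float64(63.4)] [0.46  0.282 0.009]
holder_round 0.69 [349. 140.] 603 [array([350. , 141.5]), array([27.6, 26.2]), np.float64(45.0)] [ 0.671 -0.158  0.009]
holder_hex 0.63 [294. 219.] 433 [array([291.5, 220. ]), array([23.3, 21.9]), np.float64(45.0)] [0.473 0.018 0.009]
holder_hex 0.62 [191. 236.] 1221 [array([189.3, 235.6]), array([34.4, 36.7]), np.float64(63.4)] [0.46  0.283 0.009]
jar_mid 0.59 [289. 151.] 195 [array([290.5, 149.5]), array([17., 13.]), np.float64(90.0)] [0.665 0.004 0.009]
tin_round_mid 0.93 [347. 174.] 353 [array([350.5, 177.5]), array([21., 19.]), np.float64(90.0)] [ 0.57  -0.147  0.009]
tin_round_mid 0.91 [452. 240.] 437 [array([451.5, 239. ]), array([22., 23.]), np.float64(90.0)] [ 0.381 -0.385  0.009]
tin_round_mid 0.61 [411. 263.] 378 [array([412., 263.]), array([20., 22.]), np.float64(90.0)] [ 0.331 -0.275  0.009]
tin_round_mid 0.61 [452. 196.] 366 [array([452.3, 196.3]), array([19.1, 22.6]), np.float64(45.0)] [ 0.491 -0.407  0.009]
tin_round_mid 0.58 [404. 208.] 253 [array([404.1, 204.5]), array([22.4, 19.3]), np.float64(58.0)] [ 0.483 -0.278  0.009][ WARN:0@2.070] global loadsave.cpp:1063 imwrite_ Unsupported depth image for selected encoder is fallbacked to CV_8U.
```

View pics/a.png

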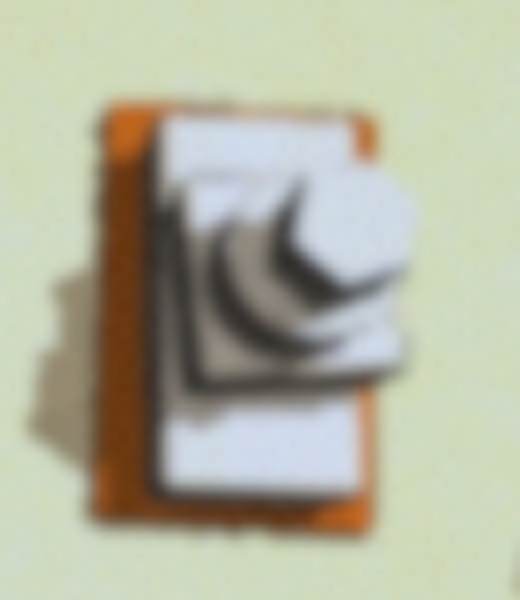

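View pics/b.png

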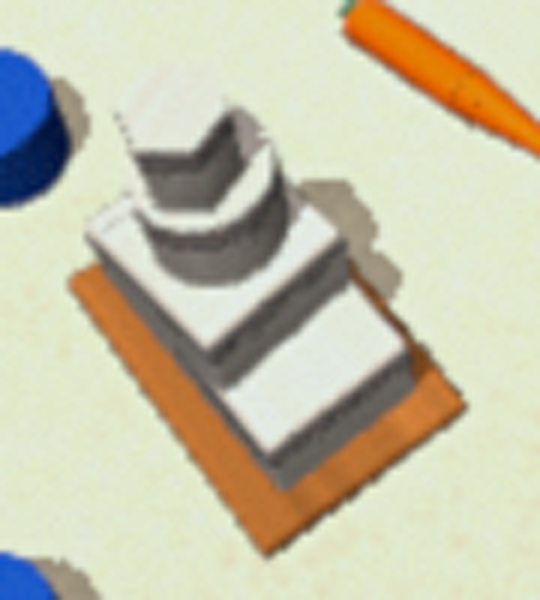

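View pics/e.png

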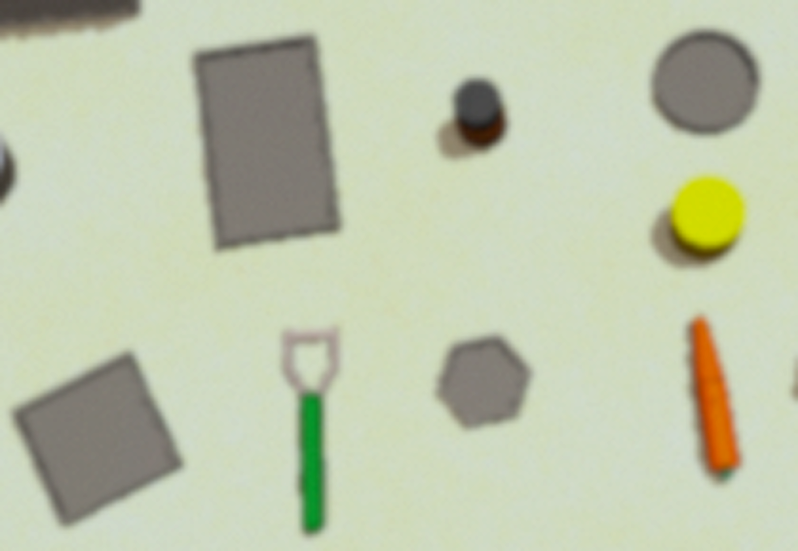

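```bash
cat > fit.py <<'E'
from h import *
from scipy.optimize import least_squares
c,d=pickle.load(open('c0.pkl','rb'))
A=lambda P:[((x+.5)/8-.5+370,(y+.5)/8-.5+170) for x,y in P]
B=lambda P:[((x+.5)/6-.5+210,(y+.5)/6-.5+225) for x,y in P]
E=lambda P:[((x+.5)/3.8-.5+165,(y+.5)/3.8-.5+120) for x,y in P]
def poly(kind):
    if kind[0]=='r': return np.array([[1,1],[1,-1],[-1,-1],[-1,1]])*np.array(kind[1:])/2
    R=kind[1]/np.sqrt(3); a=np.pi/6+np.arange(6)*np.pi/3
    return R*np.c_[np.cos(a),np.sin(a)]
def fit(name,obs,kind,z,x0):
    V=poly(kind)
    pts=[(cam,np.array(p)) for cam,P in obs for p in P]
    def res(x,asn=None):
        R=np.array([[np.cos(x[2]),-np.sin(x[2])],[np.sin(x[2]),np.cos(x[2])]])
        W=V@R.T+x[:2]; out=[]
        for cam,p in pts:
            q=np.array([proj(cam,[*w,z]) for w in W]); e=q-p
            out+=list(e[np.argmin((e**2).sum(1))])
        return out
    best=min((least_squares(res,[*x0,y]) for y in np.arange(-1.5,1.6,.25)),key=lambda s:s.cost)
    print(name,np.round(best.x,4),'rms px',round(np.sqrt(np.mean(best.fun**2)),2)); return best.x
if __name__=='__main__':
    fit('hex',[(c,A([(302,178),(285,245),(338,295),(405,265),(415,200),(365,165)])),(d,B([(113,103),(215,72),(232,108),(188,155),(135,150)]))],('h',.032),.17,[.49,-.26])
    fit('sq',[(c,A([(185,180),(205,380),(400,365)])),(d,B([(90,225),(207,345),(345,240)]))],('r',.062,.062),.09,[.48,-.26])
    fit('obl',[(c,A([(160,120),(355,120),(160,490),(360,490)])),(d,B([(410,348),(268,455)]))],('r',.12,.062),.05,[.48,-.26])
    fit('Hobl',[(c,E([(193,52),(315,37),(340,230),(215,248)]))],('r',.146,.088),.009,[.66,.15])
    fit('Hsq',[(c,E([(12,410),(130,353),(182,465),(67,525)]))],('r',.088,.088),.009,[.46,.28])
    fit('Hhex',[(c,E([(458,343),(497,336),(530,378),(514,418),(472,427),(438,385)]))],('h',.058),.009,[.473,.018])
    print('Hround',onz(c,E([(706,82)])[0],.009))
    # separately by camera
    fit('hexT',[(c,A([(302,178),(285,245),(338,295),(405,265),(415,200),(365,165)]))],('h',.032),.17,[.49,-.26])
    fit('hexS',[(d,B([(113,103),(215,72),(232,108),(188,155),(135,150)]))],('h',.032),.17,[.49,-.26])
    # jar
    r=recognise(d,'jar_mid')[0]['at'] if 0 else (391,244)
    print('jar',onz(d,r,.03),onz(c,(291,151),.04))
    print('yellow',onz(c,(351,177),.03))
E
python3 fit.py
```

```text
hex [ 0.4668 -0.2652 -0.9048] rms px 0.94
sq [ 0.4696 -0.2658 -0.0824] rms px 0.83
obl [ 0.4695 -0.2629 -0.1505] rms px 0.75
Hobl [0.661  0.1553 0.0516] rms px 0.25
Hsq [0.462  0.28   0.3847] rms px 0.43
Hhex [0.473  0.0164 1.1004] rms px 0.87
Hround [ 0.67143604 -0.159574    0.009     ]
hexT [ 0.4658 -0.2631 -0.8467] rms px 0.41
hexS [ 0.4753 -0.2677  0.7473] rms px 2.25
jar [0.65790688 0.00316611 0.03      ] [0.6493659  0.00160306 0.04      ]
yellow [ 0.5655566 -0.1466786  0.03     ]
```

```bash
cat > ov.py <<'E'
from fit import *
def overlay(shapes,tag,boxes):
    # boxes: list (cam, x0,y0,w,h,s)
    ims=[]
    for cam,x0,y0,w,h,s in boxes:
        im=cv2.resize(cam['frame'][y0:y0+h,x0:x0+w],None,fx=s,fy=s,interpolation=cv2.INTER_CUBIC)[:,:,::-1].copy()
        im=np.clip(im.astype(int)*1.5,0,255).astype(np.uint8)
        cols=[(0,0,255),(255,0,0),(0,160,0),(255,0,255),(0,200,255)]
        for i,(kind,z,x) in enumerate(shapes):
            if kind[0]=='c': a=np.linspace(0,6.28,60);V=kind[1]/2*np.c_[np.cos(a),np.sin(a)]
            else: V=poly(kind)
            R=np.array([[np.cos(x[2]),-np.sin(x[2])],[np.sin(x[2]),np.cos(x[2])]])
            q=np.array([proj(cam,[*w_,z]) for w_ in V@R.T+np.array(x[:2])])
            q=((q-[x0,y0]+.5)*s-.5)
            cv2.polylines(im,[np.round(q*16).astype(np.int32)],True,cols[i%5],1,cv2.LINE_AA,4)
        ims.append(im)
    H=max(i.shape[0] for i in ims); ims=[cv2.copyMakeBorder(i,0,H-i.shape[0],0,0,0) for i in ims]
    cv2.imwrite(f'pics/{tag}.png',np.hstack(ims))
BX=[(c,375,178,52,62,7),(d,218,228,76,96,5)]
E
cat > o1.py <<'E'
from ov import *
print(np.round(c['camera_from_world'],3))
overlay([(('h',.032),.17,(.4668,-.2645,-.87)),(('c',.05),.13,(.468,-.265,0)),(('r',.062,.062),.09,(.4696,-.2655,-.0824)),(('r',.12,.062),.05,(.4695,-.2629,-.08))],'o1',BX)
E
python3 o1.py
```

```text
[[-0.105 -0.994 -0.002 -0.01 ]
 [-0.97   0.103 -0.222  0.515]
 [ 0.22  -0.022 -0.975  0.924]
 [ 0.     0.     0.     1.   ]]
```

View pics/o1.png

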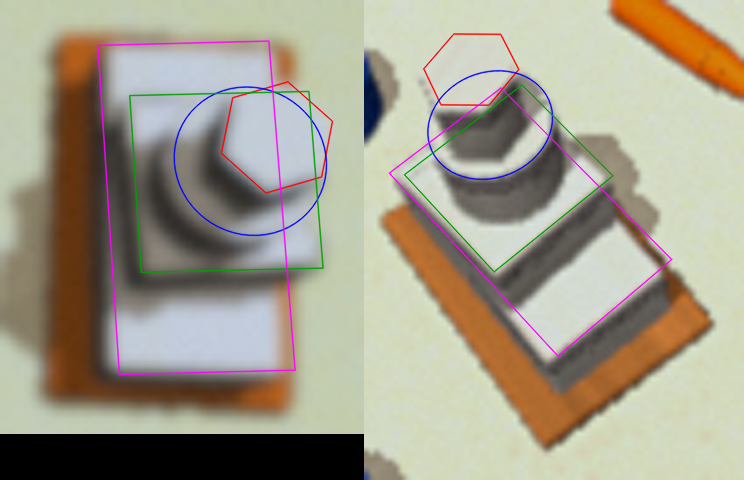

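```bash
cat > o2.py <<'E'
from ov import *
overlay([(('h',.032),.17,(.4665,-.2655,-.87)),(('c',.05),.13,(.467,-.266,0)),(('r',.062,.062),.09,(.4696,-.2655,-.0824)),(('r',.12,.062),.05,(.4690,-.2635,-.13)),(('r',.12,.062),.01,(.4690,-.2635,-.13))],'o2',BX)
overlay([(('r',.146,.088),.009,(.661,.1553,.0516)),(('r',.088,.088),.009,(.462,.28,.3847)),(('h',.058),.009,(.473,.0164,1.1)),(('c',.076),.009,(.6714,-.1596,0))],'o3',[(c,165,120,210,145,3.8)])
overlay([(('r',.146,.088),.009,(.661,.1553,.0516)),(('r',.088,.088),.009,(.462,.28,.3847)),(('h',.058),.009,(.473,.0164,1.1)),(('c',.076),.009,(.6714,-.1596,0))],'o4',[(d,315,130,150,200,3)])
E
python3 o2.py
```

```text
(no output)
```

View pics/o2.png

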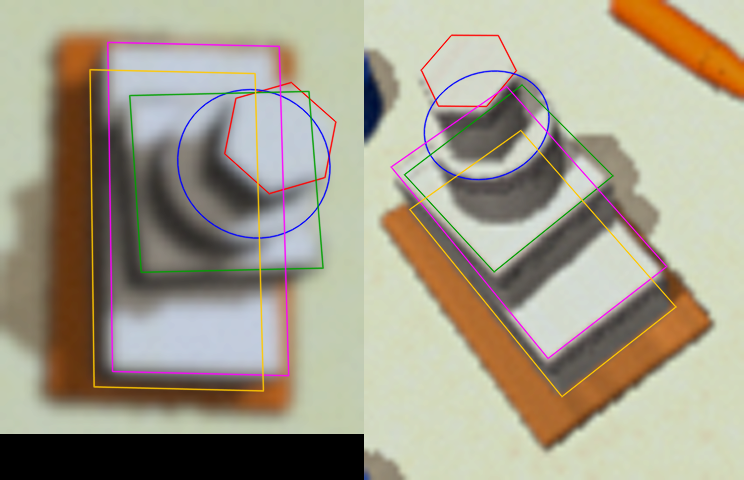

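View pics/o3.png

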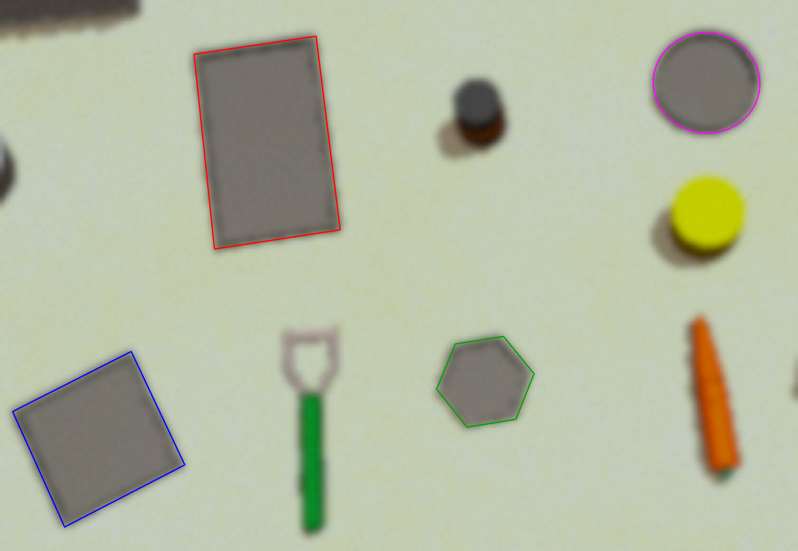

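View pics/o4.png

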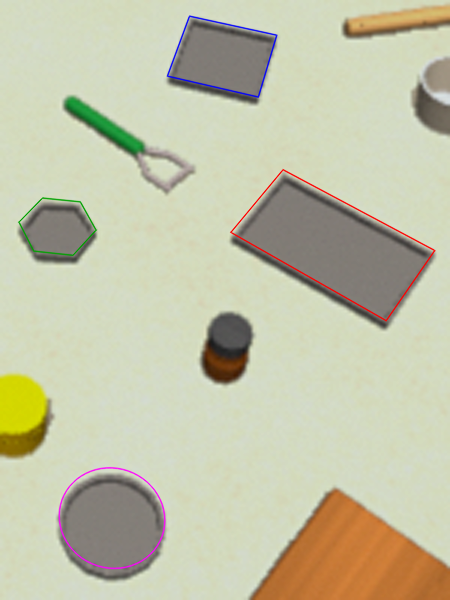

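The overlays match: stack at about (0.468, -0.265), holders confirmed in both views. Next is a planner that turns target poses into tool-frame shifts.

```bash
cat > plan.py <<'E'
import sys,numpy as np
from bench import read_state
from scipy.spatial.transform import Rotation as R
# usage: plan.py x y z jawyaw_deg [x y z yaw ...]
s=read_state();p=np.array(s['ee_pos']);r=R.from_quat(s['eef_rot'])
print('t',round(s['time'],2),'tcp',np.round(p,4),'jawyaw',round(np.degrees(np.arctan2(*r.as_matrix()[[1,0],1])),2),'tilt',round(r.as_matrix()[2,2],5),'w',round(s['width'],4),'F',np.round(s['ft_force'],1),'q',np.round(s['joint_positions'],2))
a=list(map(float,sys.argv[1:]))
for i in range(0,len(a),4):
    t=np.radians(a[i+3]); y=np.array([np.cos(t),np.sin(t),0]); z=np.array([0,0,-1.]); x=np.cross(y,z)
    Rm=np.c_[x,y,z]
    print(np.round(r.inv().apply(np.array(a[i:i+3])-p)*100,2).tolist(),np.round((r.inv()*R.from_matrix(Rm)).as_rotvec(),3).tolist())
E
python3 plan.py .5 .2 .3 30 .4665 -.265 .26 10
```

```text
t 1.45 tcp [0.1828 0.5977 0.2226] jawyaw 73.0 tilt -1.0 w 0.0868 F [-0.4 -0.7 -0.1] q [-1.3   0.33 -0.06  1.46  0.02  1.35 -0.09]
[-41.97, -28.76, -7.75] [0.0, -0.0, 0.75]
[-52.36, -74.2, -3.75] [0.0, -0.0, 1.099]
```

Request:
{"name": "play_rows", "arguments": {
  "moves": [
    [[-42, -29, -8], [0, 0, 0.75], 8.7],
    [[-42, -29, -8], [0, 0, 0.75], 8.7],
    [[-42, -29, -8], [0, 0, 0.75], 8.7],
    [[-42, -29, -8], [0, 0, 0.75], 8.7],
    [[-42, -29, -8], [0, 0, 0.75], 8.7],
    [[-42, -29, -8], [0, 0, 0.75], 8.7],
    [[-42, -29, -8], [0, 0, 0.75], 8.7],
    [[-42, -29, -8], [0, 0, 0.75], 8.7]
  ],
  "grip_force": 20
}}

```text
time: 2.45
ee_pos: [0.4904, 0.2087, 0.3006]
eef_rot: [0.5, 0.866, 0.0, 0.0]
ft_force: [0.7, 1.2, -0.1]
width: 0.087
```

```bash
python3 plan.py .4665 -.265 .26 10
```

```text
t 2.45 tcp [0.4904 0.2087 0.3006] jawyaw 30.04 tilt -1.0 w 0.087 F [ 0.7  1.2 -0.1] q [-0.83  0.09  0.37  1.6  -0.03  1.46  0.07]
[-39.82, -25.78, 4.03] [0.001, -0.001, 0.35]
```

Request:
{"name": "play_rows", "arguments": {
  "moves": [
    [[-39.5, -25, 3], [0, 0, 0.35], 8.7],
    [[-39.5, -25, 3], [0, 0, 0.35], 8.7],
    [[-39.5, -25, 3], [0, 0, 0.35], 8.7],
    [[-39.5, -25, 3], [0, 0, 0.35], 8.7],
    [[-39.5, -25, 3], [0, 0, 0.35], 8.7],
    [[-39.5, -25, 3], [0, 0, 0.35], 8.7],
    [[-39.5, -25, 3], [0, 0, 0.35], 8.7],
    [[-39.5, -25, 3], [0, 0, 0.35], 8.7]
  ]
}}

```text
time: 3.45
ee_pos: [0.4694, -0.2603, 0.2702]
eef_rot: [0.644, 0.765, -0.0, 0.001]
ft_force: [0.6, 1.2, -0.1]
width: 0.087
```

Request:
{"name": "play_rows", "arguments": {
  "moves": [
    [[0, 0, 0], [0, 0, 0], 8.7],
    [[0, 0, 0], [0, 0, 0], 8.7],
    [[0, 0, 0], [0, 0, 0], 8.7]
  ]
}}

```text
time: 3.82
ee_pos: [0.4711, -0.2553, 0.27]
eef_rot: [0.642, 0.767, 0.0, -0.0]
ft_force: [0.1, 0.0, -0.1]
width: 0.0868
```

```bash
python3 plan.py .467 -.2655 .142 10
python3 - <<'E'
from h import *
c=camera('top');d=camera('scene')
pickle.dump((c,d),open('c1.pkl','wb'))
a=cv2.resize(c['frame'][150:260,350:460],None,fx=4,fy=4,interpolation=cv2.INTER_CUBIC)
b=cv2.resize(d['frame'][190:300,180:290],None,fx=4,fy=4,interpolation=cv2.INTER_CUBIC)
cv2.imwrite('pics/f1.png',np.hstack([a,b])[:,:,::-1])
E
```

```text
t 3.83 tcp [ 0.4711 -0.2553  0.27  ] jawyaw 10.1 tilt -1.0 w 0.0868 F [ 0.1  0.  -0.1] q [-0.36  0.12  0.85  1.66 -0.1   1.4   0.68]
[-0.95, -0.59, 12.8] [0.0, -0.001, 0.002]
```

View pics/f1.png

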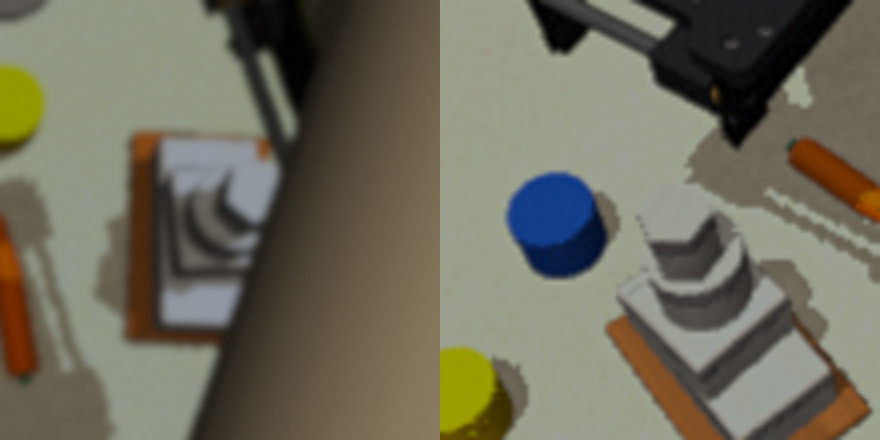

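Run:
```python
from h import *
c,d=pickle.load(open('c1.pkl','rb'))
y=np.array([np.cos(.176),np.sin(.176),0])
for k in (-.0435,.0435): print(proj(d,np.array([.4711,-.2553,.27])+k*y)-[180,190])
```

```text
[34.96853214  8.89378178]
[74.16338564 29.2854572 ]
```

Request:
{"name": "play_rows", "arguments": {
  "moves": [
    [[-0.9, -0.6, 2], [0, 0, 0], 8.7],
    [[-0.9, -0.6, 4], [0, 0, 0], 8.7],
    [[-0.9, -0.6, 6], [0, 0, 0], 8.7],
    [[-0.9, -0.6, 8], [0, 0, 0], 8.7],
    [[-0.9, -0.6, 8], [0, 0, 0], 8.7],
    [[-0.9, -0.6, 8], [0, 0, 0], 8.7]
  ]
}}

```text
time: 4.68
ee_pos: [0.4667, -0.2665, 0.1908]
eef_rot: [0.643, 0.766, 0.0, 0.0]
ft_force: [0.5, 0.1, 0.2]
width: 0.0869
```

```bash
python3 plan.py .467 -.2655 .142 10
python3 - <<'E'
from h import *
c=camera('top');d=camera('scene')
a=cv2.resize(c['frame'][150:260,350:460],None,fx=4,fy=4,interpolation=cv2.INTER_CUBIC)
b=cv2.resize(d['frame'][190:300,180:290],None,fx=4,fy=4,interpolation=cv2.INTER_CUBIC)
cv2.imwrite('pics/f2.png',np.hstack([a,b])[:,:,::-1])
E
```

```text
t 4.67 tcp [ 0.4667 -0.2665  0.1908] jawyaw 10.0 tilt -1.0 w 0.0869 F [0.5 0.1 0.2] q [-0.32  0.2   0.85  1.78 -0.16  1.24  0.75]
[0.09, 0.05, 4.88] [0.001, 0.0, -0.0]
```

View pics/f2.png

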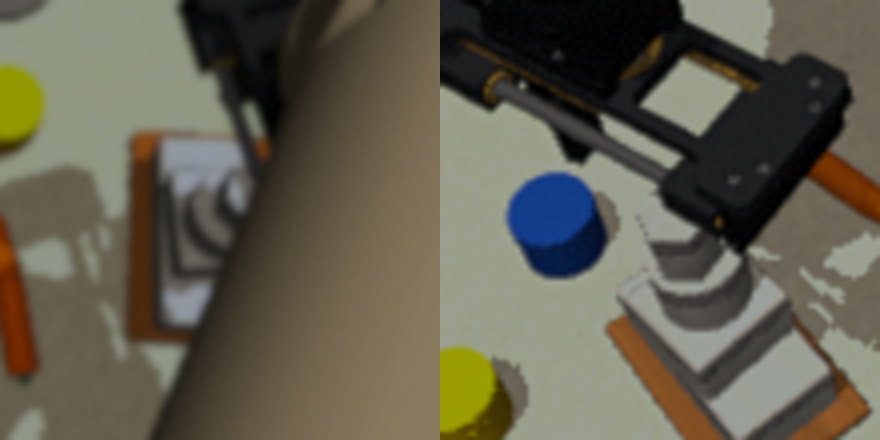

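Request:
{"name": "play_rows", "arguments": {
  "moves": [
    [[0, 0.0, 1.6], [0, 0, 0], 8.7],
    [[0, 0, 3.2], [0, 0, 0], 8.7],
    [[0.1, 0, 4.8], [0, 0, 0], 8.7],
    [[0.1, 0, 4.8], [0, 0, 0], 8.7],
    [[0.1, 0, 4.8], [0, 0, 0], 8.7],
    [[0.1, 0, 4.8], [0, 0, 0], 5]
  ],
  "grip_force": 15
}}

```text
time: 5.52
ee_pos: [0.4664, -0.2658, 0.1424]
eef_rot: [0.643, 0.766, 0.0, 0.0]
ft_force: [-1.1, 0.3, -0.7]
width: 0.0824
```

Request:
{"name": "play_rows", "arguments": {
  "moves": [
    [[0, 0, 0], [0, 0, 0], 3.8],
    [[0, 0, 0], [0, 0, 0], 3.4],
    [[0, 0, 0], [0, 0, 0], 3.2],
    [[0, 0, 0], [0, 0, 0], 3.0],
    [[0, 0, 0], [0, 0, 0], 2.7],
    [[0, 0, 0], [0, 0, 0], 2.5]
  ]
}}

```text
time: 6.28
ee_pos: [0.466, -0.2656, 0.1419]
eef_rot: [0.643, 0.766, 0.0, -0.0]
ft_force: [-0.2, -0.7, 0.5]
width: 0.0316
```

```bash
python3 plan.py .467 -.264 .142 10
python3 - <<'E'
from h import *
c=camera('top');d=camera('scene')
a=cv2.resize(c['frame'][150:260,350:460],None,fx=4,fy=4,interpolation=cv2.INTER_CUBIC)
b=cv2.resize(d['frame'][190:300,180:290],None,fx=4,fy=4,interpolation=cv2.INTER_CUBIC)
cv2.imwrite('pics/f3.png',np.hstack([a,b])[:,:,::-1])
E
```

```text
t 6.28 tcp [ 0.466  -0.2656  0.1419] jawyaw 9.97 tilt -1.0 w 0.0316 F [-0.2 -0.7  0.5] q [-0.29  0.25  0.84  1.84 -0.2   1.14  0.79]
[0.14, 0.12, -0.01] [0.0, -0.0, -0.001]
```

View pics/f3.png

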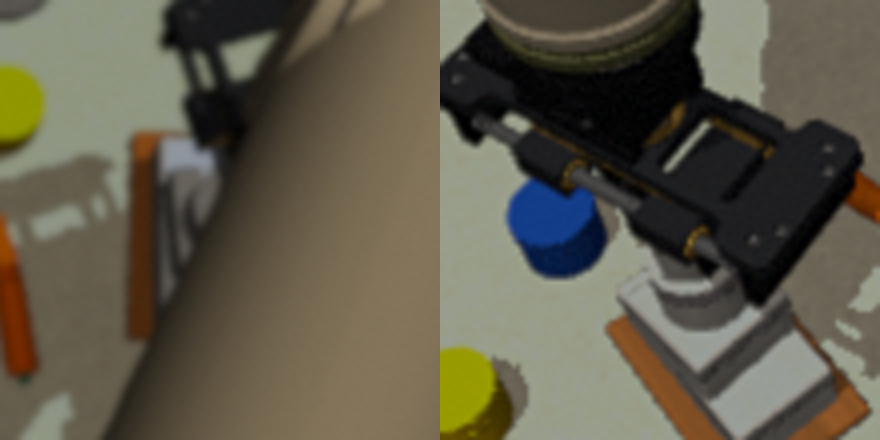

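Request:
{"name": "play_rows", "arguments": {
  "moves": [
    [[0, 0, -1], [0, 0, 0], 2.5],
    [[0, 0, -3], [0, 0, 0], 2.5],
    [[0, 0, -6], [0, 0, 0], 2.5],
    [[0, 0, -9], [0, 0, 0], 2.5],
    [[0, 0, -10], [0, 0, 0], 2.5],
    [[0, 0, -10], [0, 0, 0], 2.5]
  ]
}}

```text
time: 7.12
ee_pos: [0.4662, -0.2655, 0.242]
eef_rot: [0.643, 0.766, 0.0, 0.0]
ft_force: [-0.0, -1.1, -1.0]
width: 0.0316
```

```bash
python3 plan.py .473 .0164 .12 3;python3 - <<'E'
from h import *
c=camera('top');d=camera('scene')
pickle.dump((c,d),open('c2.pkl','wb'))
a=cv2.resize(c['frame'][150:260,350:460],None,fx=4,fy=4,interpolation=cv2.INTER_CUBIC)
b=cv2.resize(d['frame'][190:300,180:290],None,fx=4,fy=4,interpolation=cv2.INTER_CUBIC)
cv2.imwrite('pics/f4.png',np.hstack([a,b])[:,:,::-1])
E
```

```text
t 7.12 tcp [ 0.4662 -0.2655  0.242 ] jawyaw 9.98 tilt -1.0 w 0.0316 F [-0.  -1.1 -1. ] q [-0.34  0.15  0.86  1.7  -0.11  1.34  0.72]
[27.65, 5.54, 12.21] [0.001, -0.0, 0.122]
```

View pics/f4.png

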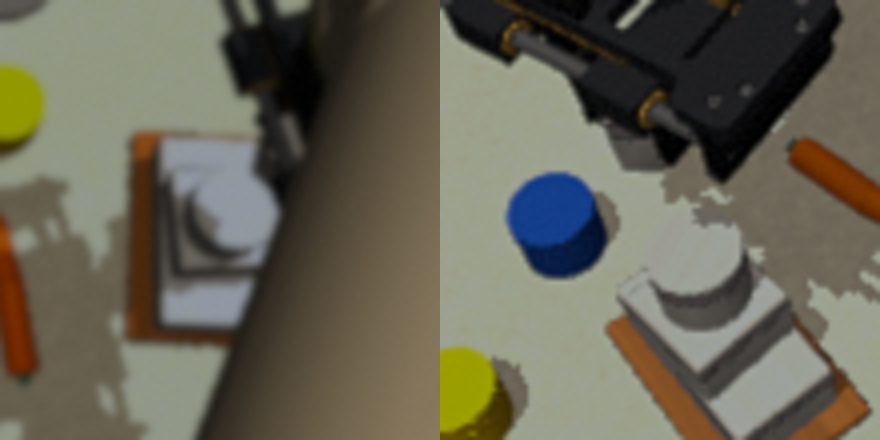

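Request:
{"name": "play_rows", "arguments": {
  "moves": [
    [[5, 1, 0], [0, 0, 0.02], 2.5],
    [[10, 2, 0], [0, 0, 0.04], 2.5],
    [[15, 3, 0], [0, 0, 0.06], 2.5],
    [[20, 4, 0], [0, 0, 0.08], 2.5],
    [[25, 5, 4], [0, 0, 0.1], 2.5],
    [[27.6, 5.5, 8], [0, 0, 0.12], 2.5],
    [[27.6, 5.5, 12], [0, 0, 0.12], 2.5],
    [[27.6, 5.5, 12], [0, 0, 0.12], 2.5]
  ]
}}

```text
time: 8.22
ee_pos: [0.4698, 0.0153, 0.1191]
eef_rot: [0.688, 0.726, -0.003, -0.002]
ft_force: [-0.2, 0.3, -0.3]
width: 0.0318
```

Request:
{"name": "play_rows", "arguments": {
  "moves": [
    [[0, 0, 1], [0, 0, 0], 2.5],
    [[0, 0, 3], [0, 0, 0], 2.5],
    [[0, 0, 4], [0, 0, 0], 2.5],
    [[0, 0, 4], [0, 0, 0], 2.5]
  ]
}}

```text
time: 8.72
ee_pos: [0.4725, 0.0155, 0.0821]
eef_rot: [0.688, 0.726, -0.0, -0.0]
ft_force: [0.3, 0.2, -0.2]
width: 0.0318
```

```bash
python3 plan.py .473 .0164 .015 3;python3 - <<'E'
from h import *
c=camera('top');d=camera('scene')
a=cv2.resize(c['frame'][170:270,240:340],None,fx=4,fy=4,interpolation=cv2.INTER_CUBIC)
b=cv2.resize(d['frame'][150:250,280:380],None,fx=4,fy=4,interpolation=cv2.INTER_CUBIC)
cv2.imwrite('pics/f5.png',np.hstack([a,b])[:,:,::-1])
c,d=pickle.load(open('c2.pkl','rb'))
print(onz(c,(408.1,202.5),.13))
E
```

```text
t 8.72 tcp [0.4725 0.0155 0.0821] jawyaw 3.07 tilt -1.0 w 0.0318 F [ 0.3  0.2 -0.2] q [-0.68  0.14  0.59  2.04 -0.09  0.99  0.01]
[0.08, 0.06, 6.71] [-0.0, 0.0, 0.001]
[ 0.46378783 -0.25931531  0.13      ]
```

View pics/f5.png

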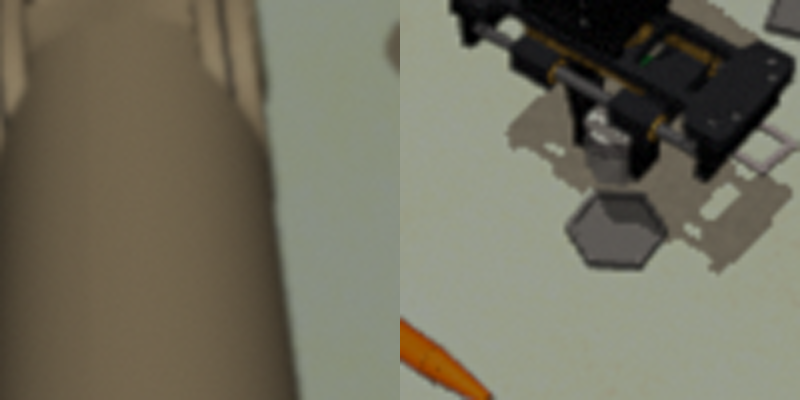

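Request:
{"name": "play_rows", "arguments": {
  "moves": [
    [[0, 0, 1.5], [0, 0, 0], 2.5],
    [[0, 0, 3], [0, 0, 0], 2.5],
    [[0.1, 0.1, 4.5], [0, 0, 0], 2.5],
    [[0.1, 0.1, 5.5], [0, 0, 0], 2.5],
    [[0.1, 0.1, 5.8], [0, 0, 0], 2.5],
    [[0.1, 0.1, 5.8], [0, 0, 0], 2.5],
    [[0.1, 0.1, 5.8], [0, 0, 0], 2.5]
  ]
}}

```text
time: 9.7
ee_pos: [0.4737, 0.0169, 0.0243]
eef_rot: [0.688, 0.726, 0.0, 0.0]
ft_force: [-0.0, 0.4, 1.0]
width: 0.0321
```

```bash
python3 plan.py .473 .0164 .015 3;python3 - <<'E'
from h import *
d=camera('scene')
b=cv2.resize(d['frame'][150:250,280:380],None,fx=6,fy=6,interpolation=cv2.INTER_CUBIC)
cv2.imwrite('pics/f6.png',b[:,:,::-1])
E
```

```text
t 9.7 tcp [0.4737 0.0169 0.0243] jawyaw 3.09 tilt -1.0 w 0.0321 F [-0.   0.4  1. ] q [-0.65  0.25  0.57  2.08 -0.18  0.86  0.08]
[-0.05, -0.08, 0.93] [0.001, -0.0, 0.002]
```

View pics/f6.png

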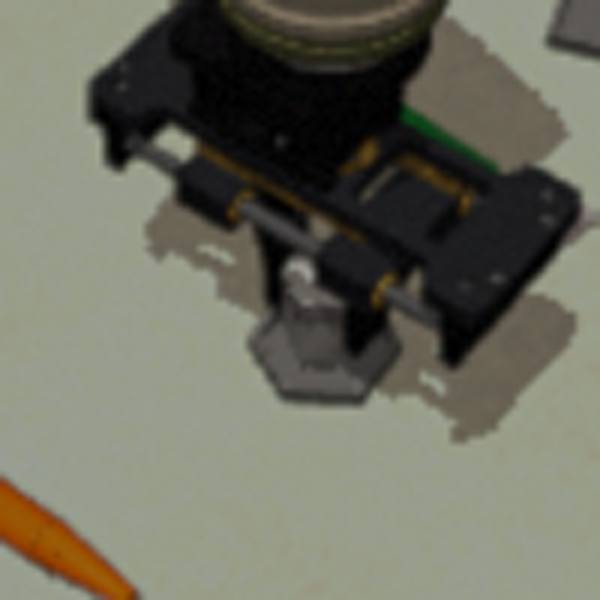

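Request:
{"name": "play_rows", "arguments": {
  "moves": [
    [[0, 0, 0.3], [0, 0, 0], 2.5],
    [[0, 0, 0.6], [0, 0, 0], 2.5],
    [[0, 0, 0.8], [0, 0, 0], 2.5],
    [[0, 0, 0.9], [0, 0, 0], 2.5],
    [[0, 0, 0.95], [0, 0, 0], 2.5],
    [[0, 0, 0.95], [0, 0, 0], 2.5],
    [[0, 0, 0.95], [0, 0, 0], 2.5]
  ]
}}

```text
time: 10.62
ee_pos: [0.4733, 0.0168, 0.0148]
eef_rot: [0.688, 0.726, -0.0, -0.0]
ft_force: [-4.0, -0.1, 7.9]
width: 0.0317
```

Request:
{"name": "play_rows", "arguments": {
  "moves": [
    [[0, 0, 0], [0, 0, 0], 3.3],
    [[0, 0, 0], [0, 0, 0], 3.6],
    [[0, 0, 0], [0, 0, 0], 5],
    [[0, 0, 0], [0, 0, 0], 5],
    [[0, 0, -3], [0, 0, 0], 6],
    [[0, 0, -7], [0, 0, 0], 8.7],
    [[0, 0, -12], [0, 0, 0], 8.7],
    [[0, 0, -17], [0, 0, 0], 8.7]
  ]
}}

```text
time: 11.62
ee_pos: [0.4731, 0.0167, 0.186]
eef_rot: [0.688, 0.726, 0.0, -0.0]
ft_force: [1.1, 0.7, 0.2]
width: 0.0812
```

```bash
python3 plan.py .466 -.261 .17 -30;python3 - <<'E'
from h import *
c=camera('top');d=camera('scene')
pickle.dump((c,d),open('c3.pkl','wb'))
a=cv2.resize(c['frame'][165:265,365:465],None,fx=4,fy=4,interpolation=cv2.INTER_CUBIC)
b=cv2.resize(d['frame'][150:250,280:380],None,fx=4,fy=4,interpolation=cv2.INTER_CUBIC)
cv2.imwrite('pics/f7.png',np.hstack([a,b])[:,:,::-1])
E
```

```text
t 11.62 tcp [0.4731 0.0167 0.186 ] jawyaw 3.08 tilt -1.0 w 0.0812 F [1.1 0.7 0.2] q [-0.72 -0.    0.6   1.92  0.    1.22 -0.07]
[-27.69, -2.2, 1.6] [-0.0, -0.0, 0.577]
```

View pics/f7.png

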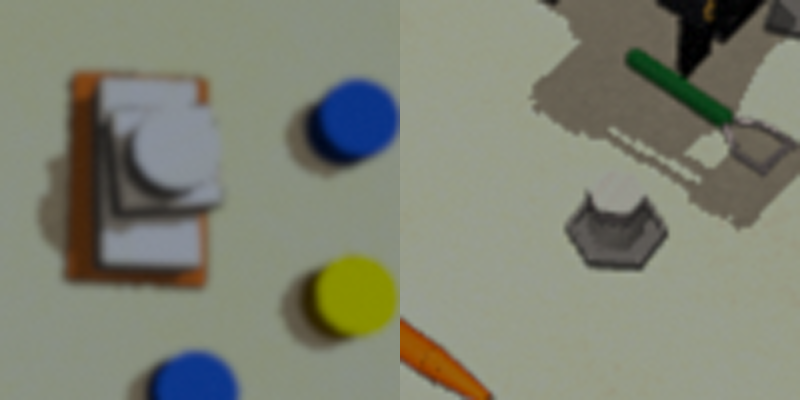

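Run:
```python
from ov import *
import ov
c,d=pickle.load(open('c3.pkl','rb'))
x=onz(c,(176.5/4-.5+365,151.5/4-.5+165),.13);print(x)
# refine circle by scanning gradient
g=cv2.GaussianBlur(c['frame'],(0,0),.6).astype(float).mean(2)
overlay([(('c',.05),.13,(x[0],x[1],0)),(('r',.062,.062),.09,(.4696,-.2655,-.0824)),(('r',.12,.062),.05,(.469,-.2625,-.12)),(('h',.032),.043,(.4735,.0167,.053))],'o5',[(c,375,178,52,62,7),(d,310,190,50,50,7)])
```

```text
[ 0.46395115 -0.26056051  0.13      ]
```

View pics/o5.png

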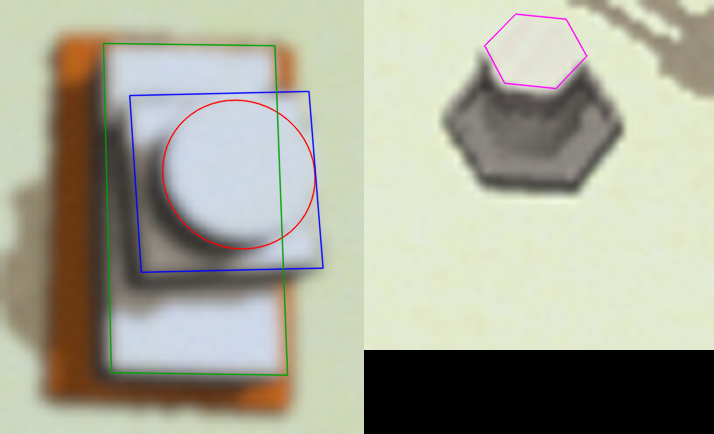

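```bash
python3 plan.py .4645 -.2605 .18 -45
```

```text
t 11.72 tcp [0.4761 0.0171 0.1893] jawyaw 3.07 tilt -0.99997 w 0.0851 F [-0.1 -0.1 -0.7] q [-0.72 -0.    0.6   1.92  0.    1.22 -0.07]
[-27.66, -2.65, 0.84] [0.006, -0.006, 0.839]
```

Request:
{"name": "play_rows", "arguments": {
  "moves": [
    [[-6, -0.6, 0], [0, 0, 0.18], 8.7],
    [[-12, -1.2, 0], [0, 0, 0.36], 8.7],
    [[-18, -1.8, 0], [0, 0, 0.54], 8.7],
    [[-24, -2.4, 0], [0, 0, 0.7], 8.7],
    [[-27.7, -2.5, 0.8], [0, 0, 0.84], 8.7],
    [[-27.7, -2.5, 0.8], [0, 0, 0.84], 8.7],
    [[-27.7, -2.5, 0.8], [0, 0, 0.84], 8.7],
    [[-27.7, -2.5, 0.8], [0, 0, 0.84], 8.7]
  ]
}}

```text
time: 12.72
ee_pos: [0.4638, -0.2598, 0.1763]
eef_rot: [0.923, 0.384, 0.0, -0.0]
ft_force: [0.1, 0.4, -0.2]
width: 0.0868
```

```bash
python3 plan.py .4645 -.2605 .102 -45
```

```text
t 12.72 tcp [ 0.4638 -0.2598  0.1763] jawyaw -44.87 tilt -1.0 w 0.0868 F [ 0.1  0.4 -0.2] q [-0.38  0.21  0.91  1.81 -0.17  1.21 -0.2 ]
[-0.01, 0.1, 7.43] [-0.0, -0.001, 0.002]
```

Request:
{"name": "play_rows", "arguments": {
  "moves": [
    [[0, 0.1, 2.5], [0, 0, 0], 8.7],
    [[0, 0.1, 5], [0, 0, 0], 8.7],
    [[0, 0.1, 7], [0, 0, 0], 8.7],
    [[0, 0.1, 7.4], [0, 0, 0], 8.7],
    [[0, 0.1, 7.4], [0, 0, 0], 8.7],
    [[0, 0.1, 7.4], [0, 0, 0], 7],
    [[0, 0.1, 7.4], [0, 0, 0], 6],
    [[0, 0.1, 7.4], [0, 0, 0], 5.4]
  ],
  "grip_force": 20
}}

```text
time: 13.72
ee_pos: [0.4643, -0.2619, 0.1027]
eef_rot: [0.924, 0.382, 0.0, 0.0]
ft_force: [-1.2, 0.0, -0.3]
width: 0.0646
```

Request:
{"name": "play_rows", "arguments": {
  "moves": [
    [[0, 0, 0], [0, 0, 0], 5.1],
    [[0, 0, 0], [0, 0, 0], 4.9],
    [[0, 0, 0], [0, 0, 0], 4.5],
    [[0, 0, 0], [0, 0, 0], 4.3],
    [[0, 0, 0], [0, 0, 0], 4.3]
  ]
}}

```text
time: 14.35
ee_pos: [0.4642, -0.262, 0.1025]
eef_rot: [0.924, 0.382, 0.0, 0.0]
ft_force: [1.0, -0.2, 1.0]
width: 0.0498
```

Request:
{"name": "play_rows", "arguments": {
  "moves": [
    [[0, 0, -1], [0, 0, 0], 4.3],
    [[0, 0, -3], [0, 0, 0], 4.3],
    [[0, 0, -6], [0, 0, 0], 4.3],
    [[0, 0, -9], [0, 0, 0], 4.3],
    [[0, 0, -9], [0, 0, 0], 4.3]
  ]
}}

```text
time: 14.98
ee_pos: [0.465, -0.2623, 0.1946]
eef_rot: [0.924, 0.382, 0.002, 0.001]
ft_force: [0.2, 0.0, -1.3]
width: 0.0493
```

```bash
python3 plan.py .6714 -.1596 .11 -45;python3 - <<'E'
from h import *
c=camera('top');d=camera('scene')
pickle.dump((c,d),open('c4.pkl','wb'))
a=cv2.resize(c['frame'][165:265,365:465],None,fx=4,fy=4,interpolation=cv2.INTER_CUBIC)
b=cv2.resize(d['frame'][210:310,200:300],None,fx=4,fy=4,interpolation=cv2.INTER_CUBIC)
cv2.imwrite('pics/f8.png',np.hstack([a,b])[:,:,::-1])
E
```

```text
t 14.97 tcp [ 0.465  -0.2623  0.1946] jawyaw -45.04 tilt -0.99999 w 0.0493 F [ 0.2  0.  -1.3] q [-0.39  0.19  0.92  1.78 -0.16  1.24 -0.21]
[21.85, 7.29, 8.53] [0.003, -0.002, -0.001]
```

View pics/f8.png

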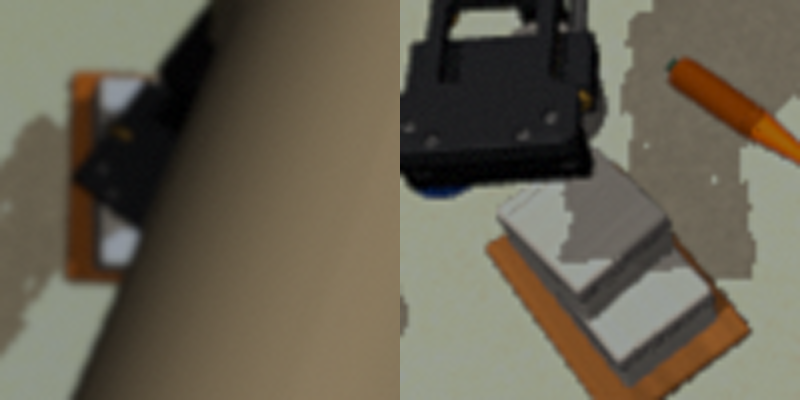

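Request:
{"name": "play_rows", "arguments": {
  "moves": [
    [[5, 1.7, 0], [0, 0, 0], 4.3],
    [[10, 3.4, 0], [0, 0, 0], 4.3],
    [[15, 5, 0], [0, 0, 0], 4.3],
    [[20, 6.7, 0], [0, 0, 0], 4.3],
    [[21.8, 7.3, 3], [0, 0, 0], 4.3],
    [[21.8, 7.3, 6], [0, 0, 0], 4.3],
    [[21.8, 7.3, 8.5], [0, 0, 0], 4.3],
    [[21.8, 7.3, 8.5], [0, 0, 0], 4.3]
  ]
}}

```text
time: 16.08
ee_pos: [0.668, -0.1589, 0.1041]
eef_rot: [0.924, 0.382, -0.003, -0.001]
ft_force: [0.6, 0.3, -0.2]
width: 0.0494
```

Request:
{"name": "play_rows", "arguments": {
  "moves": [
    [[0, 0, 1], [0, 0, 0], 4.3],
    [[0, 0, 3], [0, 0, 0], 4.3],
    [[0, 0, 4], [0, 0, 0], 4.3],
    [[0, 0, 4], [0, 0, 0], 4.3],
    [[0, 0, 4], [0, 0, 0], 4.3]
  ]
}}

```text
time: 16.7
ee_pos: [0.6702, -0.1596, 0.0679]
eef_rot: [0.924, 0.382, 0.0, 0.0]
ft_force: [0.8, -0.8, -0.8]
width: 0.0497
```

```bash
python3 plan.py .6714 -.1596 .0155 -45;python3 - <<'E'
from h import *
c=camera('top');d=camera('scene')
a=cv2.resize(c['frame'][95:195,300:400],None,fx=4,fy=4,interpolation=cv2.INTER_CUBIC)
b=cv2.resize(d['frame'][240:340,290:390],None,fx=4,fy=4,interpolation=cv2.INTER_CUBIC)
cv2.imwrite('pics/f9.png',np.hstack([a,b])[:,:,::-1])
E
```

```text
t 16.7 tcp [ 0.6702 -0.1596  0.0679] jawyaw -45.04 tilt -1.0 w 0.0497 F [ 0.8 -0.8 -0.8] q [-0.32  0.69  0.73  1.47 -0.48  1.16 -0.3 ]
[0.08, 0.08, 5.24] [0.001, -0.0, -0.001]
```

View pics/f9.png

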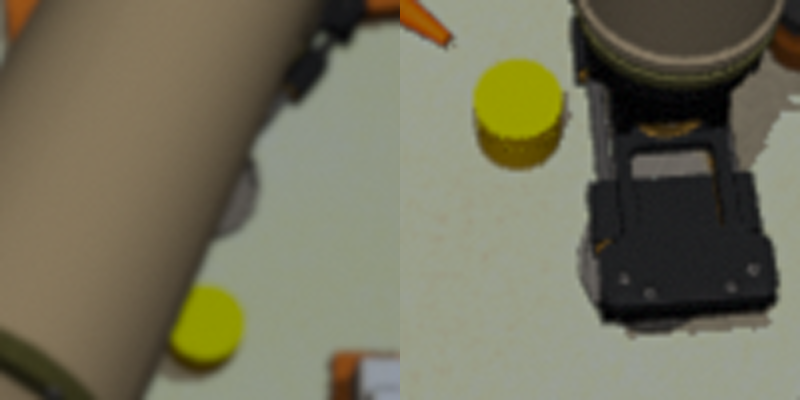

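Request:
{"name": "play_rows", "arguments": {
  "moves": [
    [[0, 0, 1.5], [0, 0, 0], 4.3],
    [[0.1, 0.1, 3], [0, 0, 0], 4.3],
    [[0.1, 0.1, 4], [0, 0, 0], 4.3],
    [[0.1, 0.1, 4.3], [0, 0, 0], 4.3],
    [[0.1, 0.1, 4.3], [0, 0, 0], 4.3],
    [[0.1, 0.1, 4.3], [0, 0, 0], 4.3]
  ]
}}

```text
time: 17.55
ee_pos: [0.6717, -0.1595, 0.025]
eef_rot: [0.924, 0.382, 0.0, 0.0]
ft_force: [0.1, -0.6, -1.2]
width: 0.0495
```

```bash
python3 plan.py .6714 -.1596 .0155 -45
```

```text
t 17.55 tcp [ 0.6717 -0.1595  0.025 ] jawyaw -45.04 tilt -1.0 w 0.0495 F [ 0.1 -0.6 -1.2] q [-0.31  0.74  0.7   1.49 -0.51  1.1  -0.28]
[-0.02, -0.01, 0.95] [0.001, -0.001, -0.001]
```

Request:
{"name": "play_rows", "arguments": {
  "moves": [
    [[0, 0, 0.3], [0, 0, 0], 4.3],
    [[0, 0, 0.6], [0, 0, 0], 4.3],
    [[0, 0, 0.8], [0, 0, 0], 4.3],
    [[0, 0, 0.9], [0, 0, 0], 4.3],
    [[0, 0, 0.95], [0, 0, 0], 4.3],
    [[0, 0, 0.95], [0, 0, 0], 4.3],
    [[0, 0, 0.95], [0, 0, 0], 4.3]
  ]
}}

```text
time: 18.42
ee_pos: [0.6713, -0.1594, 0.0156]
eef_rot: [0.924, 0.382, 0.0, -0.0]
ft_force: [-4.1, 1.3, 5.6]
width: 0.0494
```

Request:
{"name": "play_rows", "arguments": {
  "moves": [
    [[0, 0, 0], [0, 0, 0], 5.1],
    [[0, 0, 0], [0, 0, 0], 5.3],
    [[0, 0, 0], [0, 0, 0], 6.5],
    [[0, 0, 0], [0, 0, 0], 6.5],
    [[0, 0, -3], [0, 0, 0], 6.8],
    [[0, 0, -7], [0, 0, 0], 8],
    [[0, 0, -12], [0, 0, 0], 8.7],
    [[0, 0, -16], [0, 0, 0], 8.7]
  ]
}}

```text
time: 19.42
ee_pos: [0.6715, -0.1596, 0.1771]
eef_rot: [0.924, 0.382, 0.001, 0.0]
ft_force: [0.6, 1.1, -0.2]
width: 0.0851
```

```bash
python3 plan.py .4696 -.2655 .15 -5
```

```text
t 19.43 tcp [ 0.6715 -0.1596  0.1771] jawyaw -45.04 tilt -1.0 w 0.0851 F [ 0.6  1.1 -0.2] q [-0.34  0.6   0.78  1.36 -0.42  1.35 -0.34]
[-21.77, -6.78, 2.69] [0.001, -0.0, -0.699]
```

Run:
```python
from ov import *
c=camera('top');d=camera('scene')
pickle.dump((c,d),open('c5.pkl','wb'))
overlay([(('r',.062,.062),.09,(.4696,-.2655,-.0824)),(('r',.12,.062),.05,(.469,-.2625,-.12)),(('c',.05),.043,(.6714,-.1596,0))],'o6',[(c,375,178,52,62,6),(d,218,228,76,96,4),(c,325,120,50,50,4),(d,325,275,50,50,4)][:4])
```

```text
(no output)
```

View pics/o6.png

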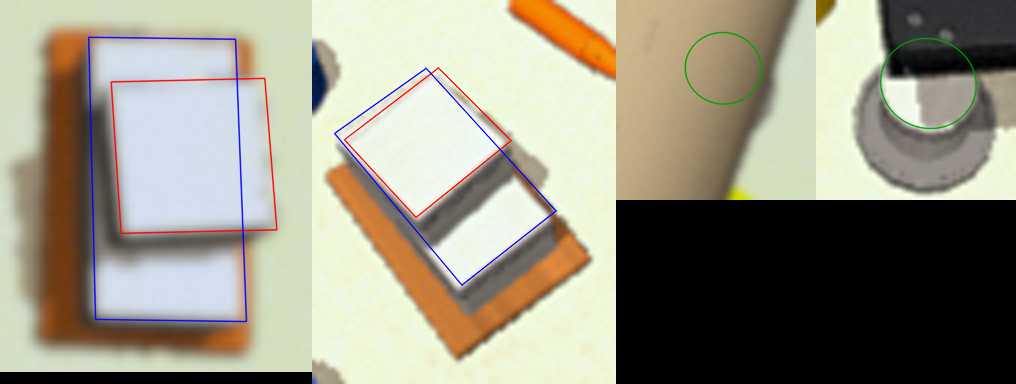

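Request:
{"name": "play_rows", "arguments": {
  "moves": [
    [[-5.5, -1.7, 0], [0, 0, -0.18], 8.7],
    [[-11, -3.4, 0], [0, 0, -0.36], 8.7],
    [[-16.5, -5.1, 0], [0, 0, -0.54], 8.7],
    [[-21.8, -6.8, 0], [0, 0, -0.7], 8.7],
    [[-21.8, -6.8, 2], [0, 0, -0.7], 8.7],
    [[-21.8, -6.8, 2], [0, 0, -0.7], 8.7],
    [[-21.8, -6.8, 2], [0, 0, -0.7], 8.7]
  ]
}}

```text
time: 20.4
ee_pos: [0.4696, -0.265, 0.1552]
eef_rot: [0.737, 0.676, -0.0, 0.0]
ft_force: [0.1, 0.4, 1.1]
width: 0.0872
```

```bash
python3 plan.py .4696 -.2655 .062 -4.7
```

```text
t 20.4 tcp [ 0.4696 -0.265   0.1552] jawyaw -4.88 tilt -1.0 w 0.0872 F [0.1 0.4 1.1] q [-0.25  0.23  0.77  1.81 -0.17  1.17  0.5 ]
[-0.05, 0.0, 9.32] [-0.0, 0.0, -0.003]
```

Request:
{"name": "play_rows", "arguments": {
  "moves": [
    [[0, 0, 2.5], [0, 0, 0], 8.7],
    [[0, 0, 5], [0, 0, 0], 8.7],
    [[0, 0, 7.5], [0, 0, 0], 8.7],
    [[0, 0, 9], [0, 0, 0], 8.7],
    [[0, 0, 9.3], [0, 0, 0], 8.7],
    [[0, 0, 9.3], [0, 0, 0], 8.2],
    [[0, 0, 9.3], [0, 0, 0], 7],
    [[0, 0, 9.3], [0, 0, 0], 6.6]
  ],
  "grip_force": 30
}}

```text
time: 21.4
ee_pos: [0.4694, -0.2655, 0.0625]
eef_rot: [0.737, 0.676, 0.0, 0.0]
ft_force: [-0.4, 1.1, 0.1]
width: 0.0703
```

Request:
{"name": "play_rows", "arguments": {
  "moves": [
    [[0, 0, 0], [0, 0, 0], 6.3],
    [[0, 0, 0], [0, 0, 0], 6.1],
    [[0, 0, 0], [0, 0, 0], 5.8],
    [[0, 0, 0], [0, 0, 0], 5.5],
    [[0, 0, 0], [0, 0, 0], 5.5]
  ]
}}

```text
time: 22.02
ee_pos: [0.469, -0.2654, 0.0621]
eef_rot: [0.737, 0.676, 0.0, -0.0]
ft_force: [-2.8, 1.2, 4.7]
width: 0.062
```

Request:
{"name": "play_rows", "arguments": {
  "moves": [
    [[0, 0, -0.5], [0, 0, 0], 5.5],
    [[0, 0, -2], [0, 0, 0], 5.5],
    [[0, 0, -5], [0, 0, 0], 5.5],
    [[0, 0, -9], [0, 0, 0], 5.5],
    [[0, 0, -13], [0, 0, 0], 5.5],
    [[0, 0, -14], [0, 0, 0], 5.5]
  ]
}}

```text
time: 22.78
ee_pos: [0.47, -0.2662, 0.2051]
eef_rot: [0.737, 0.676, 0.001, 0.002]
ft_force: [-0.2, 0.0, -2.0]
width: 0.0619
```

```bash
python3 plan.py .462 .28 .14 22;python3 - <<'E'
from h import *
c=camera('top');d=camera('scene')
pickle.dump((c,d),open('c6.pkl','wb'))
a=cv2.resize(c['frame'][165:265,365:465],None,fx=4,fy=4,interpolation=cv2.INTER_CUBIC)
b=cv2.resize(d['frame'][190:310,190:310],None,fx=3.34,fy=3.34,interpolation=cv2.INTER_CUBIC)[:400]
cv2.imwrite('pics/f10.png',np.hstack([a,b])[:,:,::-1])
E
```

```text
t 22.77 tcp [ 0.47   -0.2662  0.2051] jawyaw -4.95 tilt -0.99999 w 0.0619 F [-0.2  0.  -2. ] q [-0.27  0.18  0.79  1.75 -0.13  1.26  0.47]
[54.35, -5.54, 6.45] [0.004, 0.002, -0.47]
```

View pics/f10.png

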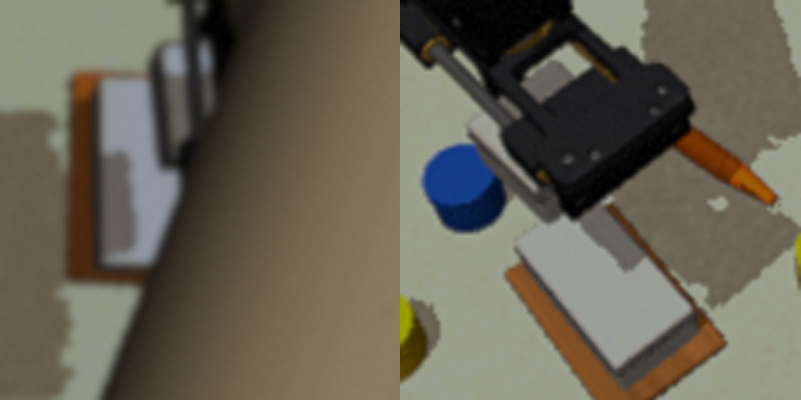

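Request:
{"name": "play_rows", "arguments": {
  "moves": [
    [[5, -0.5, 0], [0, 0, -0.04], 5.5],
    [[11, -1, 0], [0, 0, -0.09], 5.5],
    [[17, -1.7, 0], [0, 0, -0.14], 5.5],
    [[23, -2.3, 0], [0, 0, -0.19], 5.5],
    [[29, -3, 0], [0, 0, -0.24], 5.5],
    [[35, -3.6, 0], [0, 0, -0.3], 5.5],
    [[41, -4.2, 0], [0, 0, -0.36], 5.5],
    [[46, -4.7, 0], [0, 0, -0.41], 5.5]
  ]
}}

```text
time: 23.88
ee_pos: [0.4605, 0.1991, 0.2004]
eef_rot: [0.583, 0.813, -0.001, -0.001]
ft_force: [1.1, 0.1, -2.9]
width: 0.0622
```

Request:
{"name": "play_rows", "arguments": {
  "moves": [
    [[5, -2, 0], [0, 0, -0.06], 5.5],
    [[7.5, -4, 1], [0, 0, -0.06], 5.5],
    [[7.5, -4, 3], [0, 0, -0.06], 5.5],
    [[7.5, -4, 5], [0, 0, -0.06], 5.5],
    [[7.5, -4, 6], [0, 0, -0.06], 5.5],
    [[7.5, -4, 6], [0, 0, -0.06], 5.5],
    [[7.5, -4, 6], [0, 0, -0.06], 5.5]
  ]
}}

```text
time: 24.75
ee_pos: [0.4002, 0.2554, 0.1424]
eef_rot: [0.559, 0.829, 0.0, 0.0]
ft_force: [-0.2, 0.2, -1.0]
width: 0.0619
```

```bash
python3 plan.py .462 .28 .07 22
```

```text
t 24.75 tcp [0.4002 0.2554 0.1424] jawyaw 21.99 tilt -1.0 w 0.0619 F [-0.2  0.2 -1. ] q [-0.91  0.06  0.26  1.96 -0.02  1.12 -0.26]
[-0.04, 6.65, 7.24] [0.0, -0.0, -0.0]
```

Request:
{"name": "play_rows", "arguments": {
  "moves": [
    [[0, 2, 0], [0, 0, 0], 5.5],
    [[0, 5, 1], [0, 0, 0], 5.5],
    [[0, 6.6, 3], [0, 0, 0], 5.5],
    [[0, 6.6, 5], [0, 0, 0], 5.5],
    [[0, 6.6, 7], [0, 0, 0], 5.5],
    [[0, 6.6, 7.2], [0, 0, 0], 5.5],
    [[0, 6.6, 7.2], [0, 0, 0], 5.5],
    [[0, 6.6, 7.2], [0, 0, 0], 5.5]
  ]
}}

```text
time: 25.75
ee_pos: [0.4617, 0.2805, 0.0711]
eef_rot: [0.559, 0.829, 0.001, 0.0]
ft_force: [0.2, 0.4, -1.4]
width: 0.0618
```

```bash
python3 plan.py .462 .28 .0151 22;python3 - <<'E'
from h import *
c=camera('top');d=camera('scene')
a=cv2.resize(c['frame'][185:285,140:240],None,fx=4,fy=4,interpolation=cv2.INTER_CUBIC)
b=cv2.resize(d['frame'][90:190,340:440],None,fx=4,fy=4,interpolation=cv2.INTER_CUBIC)
cv2.imwrite('pics/f11.png',np.hstack([a,b])[:,:,::-1])
E
```

```text
t 25.75 tcp [0.4617 0.2805 0.0711] jawyaw 22.0 tilt -1.0 w 0.0618 F [ 0.2  0.4 -1.4] q [-0.87  0.29  0.28  1.87 -0.09  0.99 -0.17]
[-0.06, 0.0, 5.6] [0.002, -0.001, 0.0]
```

View pics/f11.png

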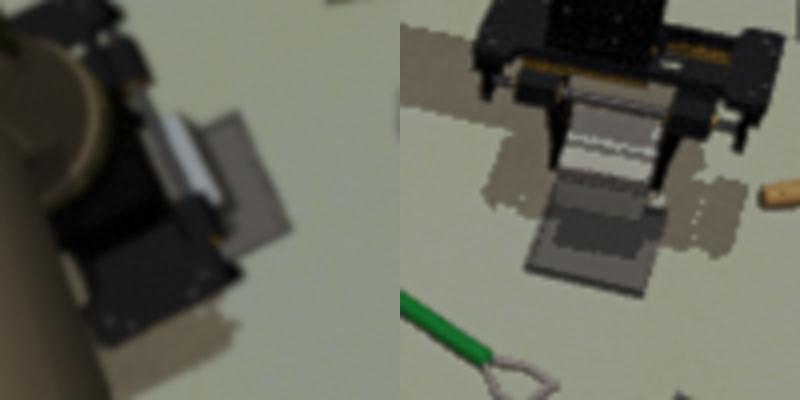

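Request:
{"name": "play_rows", "arguments": {
  "moves": [
    [[0, 0, 1.5], [0, 0, 0], 5.5],
    [[0, 0, 3], [0, 0, 0], 5.5],
    [[0, 0, 4], [0, 0, 0], 5.5],
    [[0, 0, 4.5], [0, 0, 0], 5.5],
    [[0, 0, 4.7], [0, 0, 0], 5.5],
    [[0, 0, 4.7], [0, 0, 0], 5.5],
    [[0, 0, 4.7], [0, 0, 0], 5.5]
  ]
}}

```text
time: 26.72
ee_pos: [0.4614, 0.2802, 0.0234]
eef_rot: [0.559, 0.829, 0.0, 0.0]
ft_force: [-0.5, 0.2, -1.3]
width: 0.0617
```

```bash
python3 plan.py .462 .28 .0151 22;python3 - <<'E'
from h import *
c=camera('top');d=camera('scene')
a=cv2.resize(c['frame'][185:285,140:240],None,fx=4,fy=4,interpolation=cv2.INTER_CUBIC)
b=cv2.resize(d['frame'][90:190,340:440],None,fx=4,fy=4,interpolation=cv2.INTER_CUBIC)
cv2.imwrite('pics/f12.png',np.hstack([a,b])[:,:,::-1])
E
```

```text
t 26.73 tcp [0.4614 0.2802 0.0234] jawyaw 22.0 tilt -1.0 w 0.0617 F [-0.5  0.2 -1.3] q [-0.86  0.36  0.27  1.9  -0.12  0.9  -0.15]
[-0.05, 0.05, 0.83] [0.001, -0.0, 0.0]
```

View pics/f12.png

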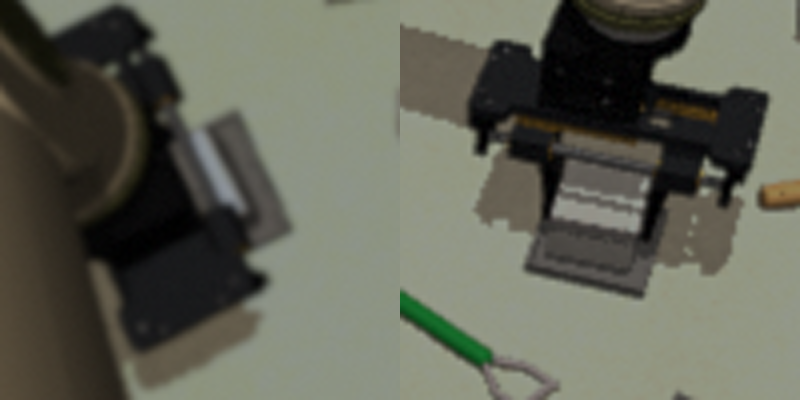

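Looks centred; lower the last 8 mm and release.

Request:
{"name": "play_rows", "arguments": {
  "moves": [
    [[0, 0, 0.3], [0, 0, 0], 5.5],
    [[0, 0, 0.5], [0, 0, 0], 5.5],
    [[0, 0, 0.7], [0, 0, 0], 5.5],
    [[0, 0, 0.8], [0, 0, 0], 5.5],
    [[0, 0, 0.85], [0, 0, 0], 5.5],
    [[0, 0, 0.85], [0, 0, 0], 5.5],
    [[0, 0, 0.85], [0, 0, 0], 5.5]
  ]
}}

```text
time: 27.7
ee_pos: [0.461, 0.28, 0.015]
eef_rot: [0.559, 0.829, -0.0, -0.0]
ft_force: [-4.4, -1.3, 7.6]
width: 0.0622
```

Request:
{"name": "play_rows", "arguments": {
  "moves": [
    [[0, 0, 0], [0, 0, 0], 6.3],
    [[0, 0, 0], [0, 0, 0], 6.5],
    [[0, 0, 0], [0, 0, 0], 7.5],
    [[0, 0, 0], [0, 0, 0], 7.5],
    [[0, 0, -3], [0, 0, 0], 7.5],
    [[0, 0, -8], [0, 0, 0], 8.7],
    [[0, 0, -13], [0, 0, 0], 8.7],
    [[0, 0, -17], [0, 0, 0], 8.7]
  ]
}}

```text
time: 28.7
ee_pos: [0.4614, 0.2802, 0.1867]
eef_rot: [0.559, 0.829, 0.001, 0.0]
ft_force: [-0.1, 0.9, -1.2]
width: 0.0864
```

```bash
python3 plan.py .469 -.2625 .15 -97;python3 - <<'E'
from ov import *
c=camera('top');d=camera('scene')
pickle.dump((c,d),open('c7.pkl','wb'))
overlay([(('r',.062,.062),.043,(.4614,.2802,.384)),(('r',.12,.062),.05,(.469,-.2625,-.12)),(('r',.12,.062),.01,(.469,-.2625,-.12)),(('c',.05),.043,(.6714,-.1596,0))],'o7',[(c,375,178,52,62,5),(d,218,228,76,96,3),(d,360,130,50,50,4),(d,325,275,50,50,2)])
E
```

```text
t 28.7 tcp [0.4614 0.2802 0.1867] jawyaw 21.99 tilt -1.0 w 0.0864 F [-0.1  0.9 -1.2] q [-0.89  0.16  0.29  1.75 -0.05  1.23 -0.2 ]
[-50.6, -19.62, 3.61] [0.0, -0.002, 2.077]
```

View pics/o7.png

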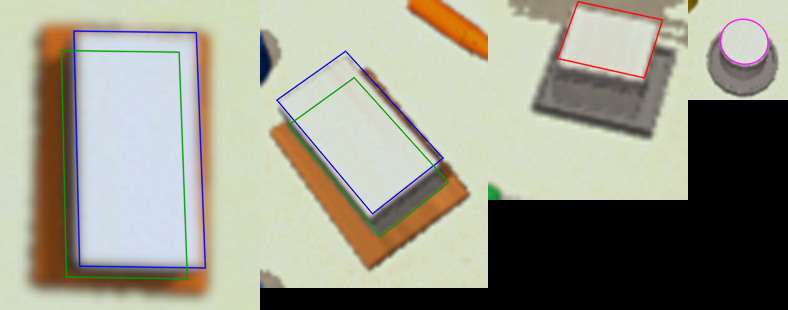

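Run:
```python
from ov import *
c,d=pickle.load(open('c7.pkl','rb'))
f=c['frame'].astype(int)
sub=f[178:240,375:427]; b=sub[:,:,2]-sub[:,:,0]
m=((b>0)&(sub.mean(2)>110)).astype(np.uint8); cn=max(cv2.findContours(m,0,1)[0],key=cv2.contourArea)
r=cv2.minAreaRect(cn); P=cv2.boxPoints(r)+[375,178]
print(sub[30,25],sub[0,0],r)
W=np.array([onz(c,p,.05) for p in P]);print(np.round(W,4),W.mean(0),[np.degrees(np.arctan2(*(W[(i+1)%4]-W[i])[[1,0]])) for i in range(4)],[np.linalg.norm(W[(i+1)%4]-W[i]) for i in range(4)])
```

```text
[140 148 159] [141 148 127] ((27.0, 29.5), (45.0, 22.0), 90.0)
[[ 0.5285 -0.2428  0.05  ]
 [ 0.5226 -0.2981  0.05  ]
 [ 0.4091 -0.2802  0.05  ]
 [ 0.4148 -0.2262  0.05  ]] [ 0.46873361 -0.26182843  0.05      ] [np.float64(-96.07055948561855), np.float64(171.0152748175936), np.float64(83.94007927549747), np.float64(-8.277039275999655)] [np.float64(0.05570186844846078), np.float64(0.11490585709525886), np.float64(0.05428198693132763), np.float64(0.11485249733107568)]
```

Request:
{"name": "play_rows", "arguments": {
  "moves": [
    [[-5, -2, 0], [0, 0, 0.17], 8.7],
    [[-11, -4.3, 0], [0, 0, 0.34], 8.7],
    [[-17, -6.6, 0], [0, 0, 0.51], 8.7],
    [[-23, -9, 0], [0, 0, 0.68], 8.7],
    [[-28, -11, 0], [0, 0, 0.85], 8.7],
    [[-33, -13, 0], [0, 0, 1.02], 8.7],
    [[-38, -15, 0], [0, 0, 1.19], 8.7],
    [[-42, -16.5, 0], [0, 0, 1.36], 8.7]
  ]
}}

```text
time: 29.8
ee_pos: [0.4649, -0.1734, 0.184]
eef_rot: [0.957, 0.29, 0.0, -0.0]
ft_force: [0.5, -0.8, 0.9]
width: 0.0872
```

```bash
python3 plan.py .4685 -.2625 .13 -97
```

```text
t 29.8 tcp [ 0.4649 -0.1734  0.184 ] jawyaw -56.32 tilt -1.0 w 0.0872 F [ 0.5 -0.8  0.9] q [-0.45  0.07  0.75  1.88 -0.05  1.21 -0.66]
[-4.64, 7.62, 5.4] [-0.0, -0.0, 0.71]
```

Request:
{"name": "play_rows", "arguments": {
  "moves": [
    [[-2, 3, 0], [0, 0, 0.16], 8.7],
    [[-4.4, 7.2, 1], [0, 0, 0.32], 8.7],
    [[-4.4, 7.2, 3], [0, 0, 0.48], 8.7],
    [[-4.4, 7.2, 5], [0, 0, 0.64], 8.7],
    [[-4.4, 7.2, 5], [0, 0, 0.7], 8.7],
    [[-4.4, 7.2, 5], [0, 0, 0.7], 8.7],
    [[-4.4, 7.2, 5], [0, 0, 0.7], 8.7]
  ]
}}

```text
time: 30.68
ee_pos: [0.4694, -0.2554, 0.1344]
eef_rot: [0.999, -0.052, 0.0, 0.0]
ft_force: [0.0, -0.9, 0.1]
width: 0.0873
```

```bash
python3 plan.py .4685 -.2622 .022 -97;python3 - <<'E'
from h import *
d=camera('scene')
b=cv2.resize(d['frame'][190:310,180:300],None,fx=4,fy=4,interpolation=cv2.INTER_CUBIC)
cv2.imwrite('pics/f13.png',b[:,:,::-1])
E
```

```text
t 30.68 tcp [ 0.4694 -0.2554  0.1344] jawyaw -95.94 tilt -1.0 w 0.0873 F [ 0.  -0.9  0.1] q [-0.35  0.27  0.89  1.85 -0.23  1.13 -1.06]
[-0.02, 0.68, 11.24] [-0.0, -0.0, 0.019]
```

View pics/f13.png

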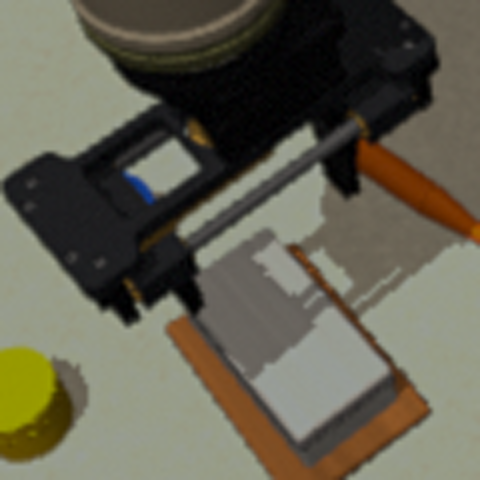

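Request:
{"name": "play_rows", "arguments": {
  "moves": [
    [[0, 0.7, 2], [0, 0, 0.02], 8.7],
    [[0, 0.7, 5], [0, 0, 0.02], 8.7],
    [[0, 0.7, 7], [0, 0, 0.02], 8.7],
    [[0, 0.7, 7.5], [0, 0, 0.02], 8.7],
    [[0, 0.7, 7.5], [0, 0, 0.02], 8.7],
    [[0, 0.7, 7.5], [0, 0, 0.02], 8.7]
  ],
  "grip_force": 40
}}

```text
time: 31.48
ee_pos: [0.4692, -0.2627, 0.0603]
eef_rot: [0.998, -0.062, 0.001, 0.0]
ft_force: [0.2, 0.4, -0.6]
width: 0.087
```

```bash
python3 plan.py .4685 -.2622 .022 -97;python3 - <<'E'
from h import *
d=camera('scene')
b=cv2.resize(d['frame'][190:310,180:300],None,fx=4,fy=4,interpolation=cv2.INTER_CUBIC)
cv2.imwrite('pics/f14.png',b[:,:,::-1])
E
```

```text
t 31.48 tcp [ 0.4692 -0.2627  0.0603] jawyaw -97.17 tilt -1.0 w 0.087 F [ 0.2  0.4 -0.6] q [-0.28  0.39  0.84  1.91 -0.34  0.99 -0.98]
[-0.08, -0.04, 3.83] [0.0, -0.001, -0.003]
```

View pics/f14.png

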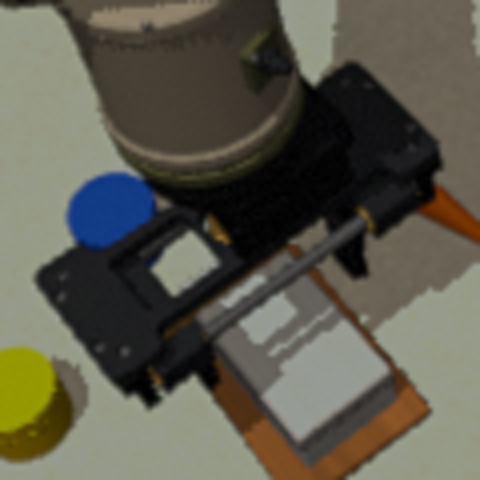

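Request:
{"name": "play_rows", "arguments": {
  "moves": [
    [[0, 0, 1], [0, 0, 0], 8.7],
    [[0, 0, 2], [0, 0, 0], 8.7],
    [[0, 0, 3], [0, 0, 0], 8.7],
    [[0, 0, 3.7], [0, 0, 0], 8.7],
    [[0, 0, 3.7], [0, 0, 0], 8.7],
    [[0, 0, 3.7], [0, 0, 0], 7.4],
    [[0, 0, 3.7], [0, 0, 0], 6.8],
    [[0, 0, 3.7], [0, 0, 0], 6.5]
  ]
}}

```text
time: 32.52
ee_pos: [0.4688, -0.2625, 0.0227]
eef_rot: [0.998, -0.063, 0.0, -0.0]
ft_force: [-0.4, -0.1, -0.1]
width: 0.0683
```

Request:
{"name": "play_rows", "arguments": {
  "moves": [
    [[0, 0, 0], [0, 0, 0], 6.3],
    [[0, 0, 0], [0, 0, 0], 6.1],
    [[0, 0, 0], [0, 0, 0], 5.8],
    [[0, 0, 0], [0, 0, 0], 5.5],
    [[0, 0, 0], [0, 0, 0], 5.5]
  ]
}}

```text
time: 33.15
ee_pos: [0.4687, -0.2627, 0.0225]
eef_rot: [0.998, -0.063, 0.0, 0.0]
ft_force: [-0.1, -2.0, 0.1]
width: 0.0613
```

Request:
{"name": "play_rows", "arguments": {
  "moves": [
    [[0, 0, -0.5], [0, 0, 0], 5.5],
    [[0, 0, -2], [0, 0, 0], 5.5],
    [[0, 0, -5], [0, 0, 0], 5.5],
    [[0, 0, -9], [0, 0, 0], 5.5],
    [[0, 0, -13], [0, 0, 0], 5.5],
    [[0, 0, -15], [0, 0, 0], 5.5],
    [[0, 0, -15], [0, 0, 0], 5.5]
  ]
}}

```text
time: 34.02
ee_pos: [0.4694, -0.2627, 0.1742]
eef_rot: [0.998, -0.063, 0.002, -0.0]
ft_force: [0.4, 0.4, -2.6]
width: 0.0617
```

```bash
python3 plan.py .56 .05 .18 -90 .661 .1553 .18 -87;python3 - <<'E'
from h import *
d=camera('scene')
b=cv2.resize(d['frame'][170:310,180:320],None,fx=4,fy=4,interpolation=cv2.INTER_CUBIC)
cv2.imwrite('pics/f15.png',b[:,:,::-1])
E
```

```text
t 34.02 tcp [ 0.4694 -0.2627  0.1742] jawyaw -97.17 tilt -0.99999 w 0.0617 F [ 0.4  0.4 -2.6] q [-0.38  0.23  0.92  1.8  -0.2   1.21 -1.09]
[5.09, -32.15, -0.55] [-0.0, -0.003, -0.125]
[13.8, -43.86, -0.51] [-0.0, -0.003, -0.177]
```

View pics/f15.png

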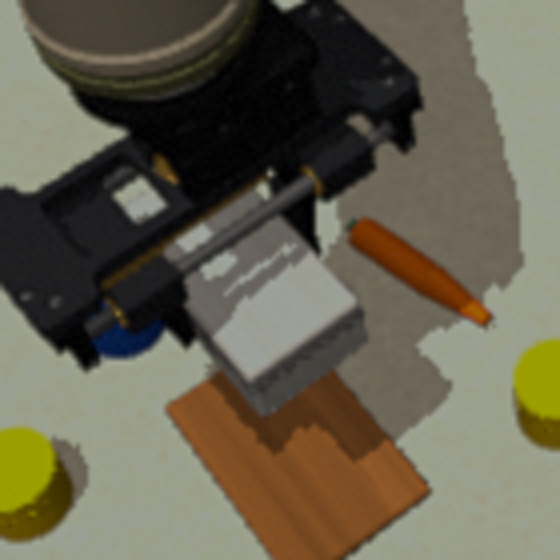

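Request:
{"name": "play_rows", "arguments": {
  "moves": [
    [[1.5, -5, 0], [0, 0, -0.02], 5.5],
    [[3, -10, 0], [0, 0, -0.04], 5.5],
    [[4.8, -15.5, 0], [0, 0, -0.06], 5.5],
    [[6.6, -21, 0], [0, 0, -0.08], 5.5],
    [[8.3, -26.5, 0], [0, 0, -0.1], 5.5],
    [[10, -32, 0], [0, 0, -0.12], 5.5],
    [[12, -38, 0], [0, 0, -0.15], 5.5],
    [[13.5, -43, 0], [0, 0, -0.178], 5.5]
  ]
}}

```text
time: 35.08
ee_pos: [0.6561, 0.1499, 0.1704]
eef_rot: [1.0, 0.027, -0.001, 0.0]
ft_force: [1.0, -0.4, -2.2]
width: 0.0617
```

Request:
{"name": "play_rows", "arguments": {
  "moves": [
    [[0, 0, 0], [0, 0, 0], 5.5],
    [[0, 0, 0], [0, 0, 0], 5.5],
    [[0, 0, 0], [0, 0, 0], 5.5],
    [[0, 0, 0], [0, 0, 0], 5.5]
  ]
}}

```text
time: 35.58
ee_pos: [0.6562, 0.1462, 0.1726]
eef_rot: [1.0, 0.026, 0.0, -0.0]
ft_force: [0.3, -0.3, -3.2]
width: 0.0617
```

```bash
python3 plan.py .661 .1553 .07 -87
```

```text
t 35.58 tcp [0.6562 0.1462 0.1726] jawyaw -87.07 tilt -1.0 w 0.0617 F [ 0.3 -0.3 -3.2] q [-0.75  0.53  0.67  1.42 -0.33  1.31 -1.58]
[0.53, -0.88, 10.26] [-0.0, -0.0, -0.001]
```

Request:
{"name": "play_rows", "arguments": {
  "moves": [
    [[0.5, -0.9, 1], [0, 0, 0], 5.5],
    [[0.5, -0.9, 3], [0, 0, 0], 5.5],
    [[0.5, -0.9, 5.5], [0, 0, 0], 5.5],
    [[0.5, -0.9, 8], [0, 0, 0], 5.5],
    [[0.5, -0.9, 10], [0, 0, 0], 5.5],
    [[0.5, -0.9, 11.5], [0, 0, 0], 5.5],
    [[0.5, -0.9, 11.5], [0, 0, 0], 5.5],
    [[0.5, -0.9, 11.5], [0, 0, 0], 5.5]
  ]
}}

```text
time: 36.58
ee_pos: [0.6614, 0.1566, 0.0583]
eef_rot: [1.0, 0.026, 0.001, -0.0]
ft_force: [0.3, -0.2, -2.3]
width: 0.0617
```

```bash
python3 plan.py .661 .1553 .0155 -87;python3 - <<'E'
from h import *
c=camera('top');d=camera('scene')
a=cv2.resize(c['frame'][105:205,185:285],None,fx=4,fy=4,interpolation=cv2.INTER_CUBIC)
b=cv2.resize(d['frame'][150:260,370:480],None,fx=3.64,fy=3.64,interpolation=cv2.INTER_CUBIC)[:400]
cv2.imwrite('pics/f16.png',np.hstack([a,b])[:,:,::-1])
E
```

```text
t 36.58 tcp [0.6614 0.1566 0.0583] jawyaw -86.98 tilt -1.0 w 0.0617 F [ 0.3 -0.2 -2.3] q [-0.73  0.65  0.61  1.5  -0.4   1.12 -1.55]
[-0.05, 0.13, 4.28] [-0.0, -0.001, 0.0]
```

View pics/f16.png

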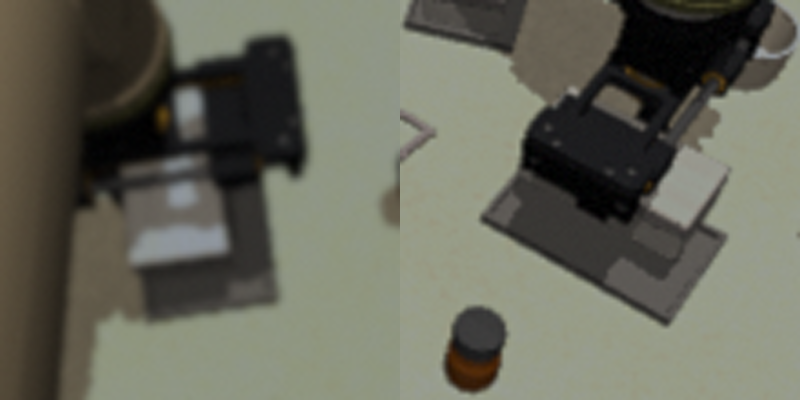

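Request:
{"name": "play_rows", "arguments": {
  "moves": [
    [[0, 0.1, 1], [0, 0, 0], 5.5],
    [[0, 0.1, 2], [0, 0, 0], 5.5],
    [[0, 0.1, 2.8], [0, 0, 0], 5.5],
    [[0, 0.1, 3.2], [0, 0, 0], 5.5],
    [[0, 0.1, 3.3], [0, 0, 0], 5.5],
    [[0, 0.1, 3.3], [0, 0, 0], 5.5],
    [[0, 0.1, 3.3], [0, 0, 0], 5.5]
  ]
}}

```text
time: 37.55
ee_pos: [0.6611, 0.1557, 0.0248]
eef_rot: [1.0, 0.026, 0.0, -0.0]
ft_force: [0.5, -1.0, -2.3]
width: 0.0616
```

```bash
python3 plan.py .661 .1553 .0155 -87;python3 - <<'E'
from ov import *
c=camera('top');d=camera('scene')
s=read_state();p=s['ee_pos'];z=p[2]-.0125
overlay([(('r',.12,.062),z+.04,(p[0],p[1],.0524)),(('r',.12,.062),z,(p[0],p[1],.0524))],'o8',[(c,185,105,100,100,4),(d,370,150,110,100,3.64)])
E
```

```text
t 37.55 tcp [0.6611 0.1557 0.0248] jawyaw -86.97 tilt -1.0 w 0.0616 F [ 0.5 -1.  -2.3] q [-0.72  0.68  0.59  1.53 -0.42  1.06 -1.54]
[-0.01, 0.04, 0.93] [-0.0, -0.0, 0.0]
```

View pics/o8.png

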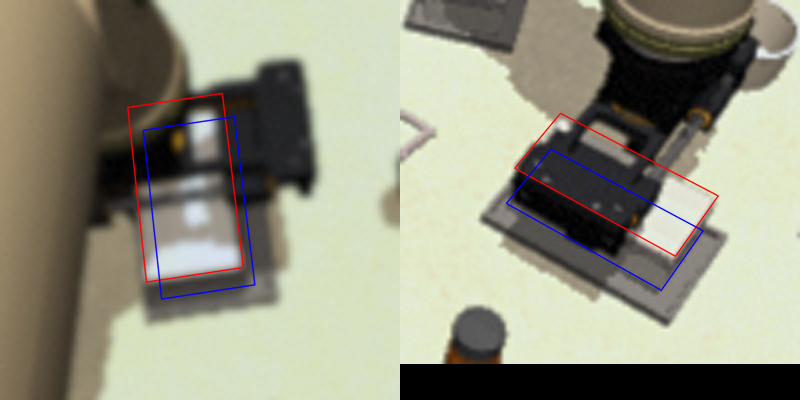

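Matches prediction; it is centred in the tray. Now the final lowering and release.

Request:
{"name": "play_rows", "arguments": {
  "moves": [
    [[0, 0, 0.3], [0, 0, 0], 5.5],
    [[0, 0, 0.6], [0, 0, 0], 5.5],
    [[0, 0, 0.8], [0, 0, 0], 5.5],
    [[0, 0, 0.9], [0, 0, 0], 5.5],
    [[0, 0, 0.95], [0, 0, 0], 5.5],
    [[0, 0, 0.95], [0, 0, 0], 5.5],
    [[0, 0, 0.95], [0, 0, 0], 5.5]
  ]
}}

```text
time: 38.52
ee_pos: [0.6609, 0.1556, 0.0156]
eef_rot: [1.0, 0.026, 0.0, -0.0]
ft_force: [-4.9, 0.1, 4.7]
width: 0.0615
```

Request:
{"name": "play_rows", "arguments": {
  "moves": [
    [[0, 0, 0], [0, 0, 0], 6.3],
    [[0, 0, 0], [0, 0, 0], 6.5],
    [[0, 0, 0], [0, 0, 0], 7.5],
    [[0, 0, 0], [0, 0, 0], 7.5],
    [[0, 0, -3], [0, 0, 0], 7.5],
    [[0, 0, -8], [0, 0, 0], 8.7],
    [[0, 0, -13], [0, 0, 0], 8.7],
    [[0, 0, -17], [0, 0, 0], 8.7]
  ]
}}

```text
time: 39.52
ee_pos: [0.6612, 0.1555, 0.1873]
eef_rot: [1.0, 0.026, 0.001, -0.0]
ft_force: [0.4, -0.0, -1.1]
width: 0.0861
```

```bash
python3 plan.py .45 .3 .25 -60
```

```text
t 39.52 tcp [0.6612 0.1555 0.1873] jawyaw -86.99 tilt -1.0 w 0.0861 F [ 0.4 -0.  -1.1] q [-0.75  0.53  0.67  1.38 -0.33  1.34 -1.6 ]
[-20.32, -15.54, -6.29] [-0.0, -0.002, -0.471]
```

Request:
{"name": "play_rows", "arguments": {
  "moves": [
    [[-5, -4, -3], [0, 0, 0], 8.7],
    [[-10, -8, -6], [0, 0, 0], 8.7],
    [[-15, -12, -6], [0, 0, 0], 8.7],
    [[-20, -16, -6], [0, 0, 0], 8.7],
    [[-25, -20, -6], [0, 0, 0], 8.7],
    [[-30, -25, -6], [0, 0, 0], 8.7],
    [[-33, -30, -6], [0, 0, 0], 8.7],
    [[-33, -30, -6], [0, 0, 0], 8.7]
  ]
}}

```text
time: 40.52
ee_pos: [0.312, 0.4406, 0.2449]
eef_rot: [1.0, 0.029, -0.0, -0.0]
ft_force: [0.7, 0.5, -1.1]
width: 0.0868
```

Request:
{"name": "play_rows", "arguments": {
  "moves": [
    [[0, 0, 0], [0, 0, 0], 8.7],
    [[0, 0, 0], [0, 0, 0], 8.7],
    [[0, 0, 0], [0, 0, 0], 8.7],
    [[0, 0, 0], [0, 0, 0], 8.7]
  ]
}}

```text
time: 41.02
ee_pos: [0.3163, 0.437, 0.2451]
eef_rot: [1.0, 0.026, 0.0, -0.0]
ft_force: [0.2, -0.0, 1.3]
width: 0.0871
```

```bash
python3 plan.py;python3 - <<'E'
from ov import *
c=camera('top');d=camera('scene')
overlay([(('r',.12,.062),.043,(.661,.1555,.0524)),(('r',.062,.062),.043,(.461,.28,.384)),(('h',.032),.043,(.4733,.0168,.053)),(('c',.05),.043,(.6713,-.1595,0))],'o9',[(c,165,120,210,145,2.2),(d,320,135,150,195,2.2)])
c0=pickle.load(open('c0.pkl','rb'))
print(recognise(d,'jar_mid')[:1], np.abs(d['frame'][225:262,378:402].astype(int)-c0[1]['frame'][225:262,378:402]).mean())
E
```

```text
t 41.02 tcp [0.3163 0.437  0.2451] jawyaw -87.08 tilt -1.0 w 0.0871 F [ 0.2 -0.   1.3] q [-1.47  0.13  0.49  1.68 -0.06  1.35 -2.49]
[{'at': [389.8, 244.5], 'conf': 0.73}] 0.8243243243243243
```

View pics/o9.png

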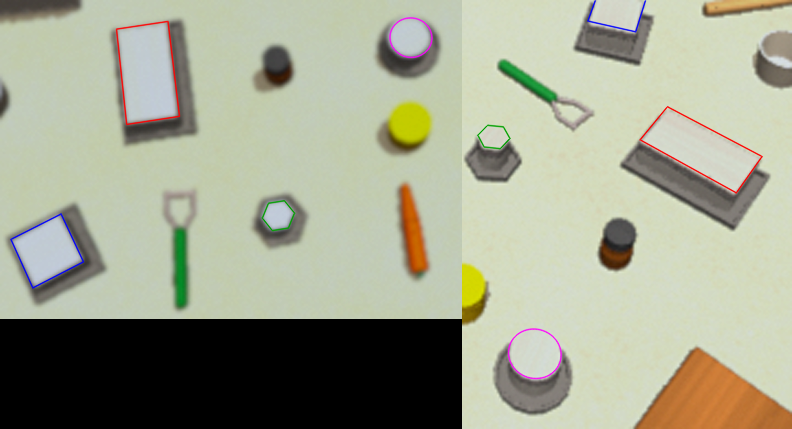

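All four tins are in their holders and the lids match the predicted outlines at floor height. The jar has not moved and the arm is clear, so I'll hand in.

```bash
python3 -c "
from bench import *
print(close_job())"
```

```text
the job is handed in; nothing more can be done
None
```

The stack is apart: each tin stands in the holder of its own shape, lowered until it touched the floor and then released. I handed the job in at about 41 s, well under the 128 s limit.

- **Tins:** In the last top and scene pictures, all four lids match the outlines I predicted for a tin flat on its holder's floor. The release positions were within about 1 mm of the holder centres I measured. I could not measure tilt directly, only that the lid outlines fit.
- **Contact forces:** The wrist read under 10 N at each touchdown, against the 60 N limit.
- **Jar:** The pictures before and after show no change where it stands.
- **Arm:** It is parked clear of everything with the gripper open.
- **Disagreement between views:** The two cameras differed by 1–2 pixels (about 2–3 mm) throughout. I relied on the top camera, because the robot's fingers showed the same offset in the scene camera.
- **False hits:** The networks also reported some wrong objects, such as the blue and yellow cans as the round tin. I ruled these out by checking the pictures.

No final check failed.

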